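Strip a gauging mandrel: stop collar to its pocket, spacers to the two-rod rest

TASK

The sample spacers on the horizontal bar have to be measured: slide the stop collar off the bar's free end, stand it on the two steel rods of the rest and let go (the rods are clamped at a height you must find), then take it again by its two flat faces and lower it right down into the deep pocket, whose cheeks leave no room for fingers at its rim. Then slide both spacers off the bar and stand them on the two rods, lined up with the rods. Set the rings down gently, neither dropping them nor pressing hard, do not drag the stand along the bench, and leave the other things on the bench where they are.

Things in the scene. Friction and masses are not known exactly. Their poses are not given: they have to be found in the camera images.
- stand: Mandrel stand (mm), loose, 3 kg: dark steel foot 130 x 100 x 22, aluminium upright 50 wide, top at height 140, round steel bar 12 in diameter. Origin: centre of the foot's underside. x axis: level, along the bar to its free end. Bar axis at height 120; upright from x = -38 to -20, shoulder 25 across up to x = 2, plain free end at x = 115. Spacers hang by the shoulder, collar outside them.
- bar_end (a point): Centre of the bar's free end face, 120 mm above the bench.
- collar: Stop collar (mm), dark steel ring: 50 outside diameter, 20 thick, bore 16, about 0.26 kg. Not locked, slides freely. Origin: centre of the ring, mid thickness; x axis is the bore axis. On the bar its centre hangs 2 below the bar's axis; it is outermost, less than 2 from the spacer behind it.
- spacer_a: Inner spacer (mm), bright steel ring: 40 outside diameter, 16 thick, bore 16, about 0.13 kg. Origin: centre of the ring; x axis is the bore axis. Hangs on the bar like the collar, nearest to the upright, its centre 20 to 42 from the stand's origin along the bar.
- spacer_b: Outer spacer, same as spacer_a, between spacer_a and the collar, closer than 2 mm to spacer_a.
- rest: Two-rod rest (mm). Fixed foot 150 x 70 x 12; origin at its underside's centre. Two steel rods 10 in diameter, along its x axis at y = -12 and 12, end plates at x = -66, 66. The rods are clamped at a height set anew each time and not given: tops 45 to 70 above the bench, so look or feel for them. A ring standing on both has its centre 22.5 (collar) or 16.9 (spacer) above the rod tops. Use x from -55 to 55.
- pocket: Collar pocket (mm), fixed grey block 56 x 80 x 56: a channel along its x axis, open at top and both ends, 56 wide between two cheeks 12 thick, floor at height 10, cheek tops at 56. Origin: centre of the underside. The collar stands in it on its rim, bore along the pocket's x axis, centre at height 35, within 20 of the middle along x.
- micrometer: Bystander, loose: hand micrometer lying flat, grey C frame and barrel, about 140 x 50 x 18 mm. Origin at its underside. Leave alone.
- pen: Bystander, loose: black pen lying flat, 140 long, 9 thick mm. Origin at its underside. Leave alone.
- gauge_blocks: Bystander, loose: blue block 85 x 60 x 20 with steel gauge slips upright in it, total height 34 mm. Origin at its underside. Leave alone.
- oil_bottle: Bystander, loose: small bottle, 42 across, 100 high mm. Origin at its underside. Leave alone.
- carton: Bystander, loose: yellow carton 100 x 70 x 55 mm. Origin at its underside. Leave alone.
- hex_driver: Bystander, loose: screwdriver lying flat, 150 long mm. Origin at its underside. Leave alone.
- parts_cup: Bystander, loose: small open aluminium cup, 64 across, 45 high mm. Origin at its underside. Leave alone.
Not all that is in view belongs to the job. Leave any red look-alike of the collar alone.

How it is judged:
On the way, in this order (a step that is already met when the one before it is completed fails the run):
1. The collar is off the bar and stands on the rods of the rest, let go, with both spacers still on the bar (x of collar in the frame of rest between -0.055 and 0.055 m and y of collar in the frame of rest between -0.005 and 0.005 m and z of collar in the frame of rest between 0.0645 and 0.0955 m and angle between the x axis of collar and the x axis of rest, either way round below 0.15 rad and contact force between collar and rest above 0.3 N and contact force between the fingers and collar below 0.05 N and linear speed of collar below 0.03 m/s and x of spacer_a in the frame of stand between -0 and 0.115 m and y of spacer_a in the frame of stand between -0.006 and 0.006 m and z of spacer_a in the frame of stand between 0.112 and 0.126 m and x of spacer_b in the frame of stand between -0 and 0.115 m and y of spacer_b in the frame of stand between -0.006 and 0.006 m and z of spacer_b in the frame of stand between 0.112 and 0.126 m), for 0.2 s.
2. The collar is right down in the pocket and let go (x of collar in the frame of pocket between -0.02 and 0.02 m and y of collar in the frame of pocket between -0.006 and 0.006 m and z of collar in the frame of pocket between 0.032 and 0.038 m and angle between the x axis of collar and the x axis of pocket, either way round below 0.2 rad and contact force between the fingers and collar below 0.05 N and linear speed of collar below 0.03 m/s), for 0.2 s.
At the end, for the whole second after the job is handed in: Collar let go on the pocket floor: centre within 3 mm of height 35, 20 mm of mid channel along, 6 mm across, bore within 0.2 rad of the channel. Both spacers let go on the two rods: resting on them, within 5 mm across, 55 mm along, bore within 0.15 rad of the rods. All at rest (all of step 2 and x of spacer_a in the frame of rest between -0.055 and 0.055 m and y of spacer_a in the frame of rest between -0.005 and 0.005 m and z of spacer_a in the frame of rest between 0.0589 and 0.0899 m and angle between the x axis of each of spacer_a, spacer_b and the x axis of rest, either way round below 0.15 rad and contact force between each of spacer_a, spacer_b and rest above 0.3 N and contact force between the fingers and spacer_a below 0.05 N and linear speed of each of spacer_a, spacer_b below 0.03 m/s and x of spacer_b in the frame of rest between -0.055 and 0.055 m and y of spacer_b in the frame of rest between -0.005 and 0.005 m and z of spacer_b in the frame of rest between 0.0589 and 0.0899 m and contact force between the fingers and spacer_b below 0.05 N); the robot touches nothing.
It fails at once if A ring is pressed on the rods with more than 50 N (contact force between any of collar, spacer_a, spacer_b and rest above 50 N).
It fails at once if A ring is dropped (faster than 0.5 m/s with no finger on it, as after a fall of 13 mm or more) ((linear speed of collar above 0.5 m/s and contact force between the fingers and collar below 0.01 N) or (linear speed of spacer_a above 0.5 m/s and contact force between the fingers and spacer_a below 0.01 N) or (linear speed of spacer_b above 0.5 m/s and contact force between the fingers and spacer_b below 0.01 N)).
It fails at once if The stand is dragged more than 15 mm or tipped (distance of stand from where it was at the start of the episode above 0.015 m or angle between stand's own z axis and vertical above 0.1 rad).
It fails at once if A bystander is moved more than 20 mm (distance of any of micrometer, pen, gauge_blocks, oil_bottle, carton, hex_driver, parts_cup from where it was at the start of the episode above 0.02 m).
It also fails if it takes over 72 s, if anything falls off the work surface, if the arm or the gripper's body presses on something with over 40 N, if the wrist force passes 120 N, or if a joint passes its speed limit or range.

ROBOT

A 7-joint arm with a two-finger parallel gripper is mounted at the origin on the work surface. World frame = base frame: x ahead of the robot, y to its left, z up, the work surface at z = 0. Lengths are in m, angles in rad, forces in N, time in s.
With the tool pointing down it reaches from about 0.4 to 0.85 m from the base axis. Payload 4.5 kg.
Tool frame: the origin (TCP) lies between the finger pads; the fingertips stand 19 mm ahead of it and the grasp point (between the pads) is the TCP (r.nose_length is the distance from the TCP to the fingertips, in m); z points along the fingers, x is the direction in which the jaws open and shut, and the axes are right-handed (so a half turn about z gives the same grasp; the last joint's range is limited). The gripper opens to 88 mm and grips with 3 to 60 N. Pads are 18 mm wide; open, the fingers measure 123 mm over their backs; the gripper's body (75 mm by 187 mm) begins 45 mm behind the grasp point.
Start: joints at [-1.197, 0.689, -0.195, 1.565, 0.157, 0.902, -0.215], TCP at [0.208, 0.589, 0.258] pointing down, gripper open.
Joint ranges: [-3.01, 3.01], [-0.46, 2.08], [-1.47, 1.51], [0.13, 2.56], [-1, 4.14], [0.04, 2.09], [-2.66, 2.66]. Speed limits (rad/s): [2.57, 2.57, 3.14, 3.14, 3.14, 3.14, 3.14].

INTERFACE

Orientations are given as a unit quaternion [x, y, z, w].
In Python, from plant import get_state, vision, r gives the robot as it stands.
- The arm moves only by the tool play_rows, never from a script. Its argument "deltas" is a list that holds one entry, the list of rows, each a list of 7 numbers: the gripper command: -1 is fully open, 1 is shut, values between are in proportion, then the shift along the tool's x, y, z normalised to -1 to 1, where 1 is 300 mm, then the turn, a rotation vector about the tool's x, y, z normalised to -1 to 1, where 1 is pi rad. A call has 1 to 5 rows; each row is the pose to reach, as a shift and turn from the pose measured when the call began, along the tool's axes at that moment, turning the shorter way round; what a row does not reach only later rows make up. A row lasts 1/8 s, in which the tool goes at most 62.5 mm and 10.7 degrees, less where a joint would pass 70% of its speed; a pose out of reach is approached as far as the arm can. A call with a number of a shift or a turn outside -1 to 1 is refused whole. A call with a gripper value outside its range is refused whole. The fingers move at their own pace and stop on an object; "force" is the grip in N (left out, the last holds). Time passes only in rows, so rows that repeat a pose let the fingers close. It gives the time, the measured TCP pose, the force and the opening at its end, in the units of the state.
- get_state(): the state, without advancing time (a new reading comes with each control period).
- vision.snapshot(name): name is "side" or "top"; returns the picture (420x560x3 uint8, red, green, blue); there is no depth.
- vision.camera_model(name): a dict with "vfov" (degrees; the focal length in pixels is half the picture's height over the tangent of half this angle, whatever the lens; pixels are square), "cx", "cy" (the principal point, pixels), "k1" (the pictures are not rectified: a ray, as slopes to the right and down, at radius r is drawn at 1 + k1 r^2 times it, then the intrinsics apply), "world_to_cam" (4x4, takes a point from world to camera coordinates). Camera axes: x right, y up, looking along -z (the intrinsics and any distortion apply to the point x, -y, -z); pixel columns grow to the right and rows downward; lengths in m; the calibration is good to about 2 mm. A picture is of the moment at which its call begins. camera_model takes no time and is no camera call.
- r.finish_job(): hands the job in, once; it reports no verdict.
The state is a dict: "clock": time; "q": joint angles; "qd": joint speeds; "joint_torque": joint torques, N m; "tool_pos": TCP position; "eef_rot": TCP orientation; "contact_force": force on the tool from outside, world axes, zero at the start; "moment": the same for the moment, N m; "opening": opening from 0.0 (shut) to 1.0 (fully open).
Only numpy, scipy, OpenCV 4.12 (cv2) and the standard library are available. Lean on these libraries where they do the work, as an engineer would, in place of code of your own. Each camera call takes 0.05 s, during which the arm holds its last target.

## Working session

There is one attempt and no reset: what is moved stays moved. The work goes in short steps, Python scripts to look and compute and a tool call to move; the robot and the scene stay as the last step left them, time stands still between calls to the robot, and variables do not carry over. Pictures are saved under pics/ and viewed, and the job is handed in when it is done.

Besides the shell and the picture viewer there is one more tool, called after ">>>" as name(argument=value, ...) on one line, values as JSON. play_rows: Moves the arm, as the interface text tells. Scaled input: -1 to 1 covers 300 mm each way for a shift and pi rad each way for a turn. Its arguments: {"type":"object","properties":{"deltas":{"type":"array"},"force":{"type":"number"}},"required":["deltas"]}

```bash
ls -la; mkdir -p pics; python3 - <<'E'
from plant import get_state, vision, r
import cv2,numpy as np
for n in("side","top"):
    im=vision.snapshot(n); cv2.imwrite(f"pics/{n}0.png",im[:,:,::-1])
    m=vision.camera_model(n); print(n,m)
print(get_state()); print(r.nose_length)
E
```

```text
total 12
drwxr-xr-x  3 agent agent 4096 Dec  7 06:13 .
drwxr-xr-x 23 root  root  4096 Dec  7 06:13 ..
drwxr-xr-x  2 agent agent 4096 Dec  7 06:13 pics
side {'vfov': 51.01913612227716, 'cx': 281.64157347329075, 'cy': 208.4976676069142, 'k1': 0.024555135847306342, 'world_to_cam': array([[-0.73081129, -0.6825403 , -0.00732182,  0.41776321],
       [ 0.35187997, -0.38591396,  0.85279007, -0.27842772],
       [-0.58488918,  0.62065221,  0.52220254, -0.73701965],
       [ 0.        ,  0.        ,  0.        ,  1.        ]])}
top {'vfov': 49.229348429463826, 'cx': 281.2787844401664, 'cy': 206.52581121401852, 'k1': -0.0772914690858209, 'world_to_cam': array([[ 0.012304  , -0.99987909, -0.0095083 ,  0.00182508],
       [ 0.99851094,  0.01178065,  0.05326467, -0.57138444],
       [-0.05314621, -0.01014951,  0.99853516, -1.44835083],
       [ 0.        ,  0.        ,  0.        ,  1.        ]])}
{'clock': 0.1, 'q': array([-1.19719971,  0.68989174, -0.1945149 ,  1.56619713,  0.15728842,
        0.90251616, -0.21506117]), 'qd': array([-0.00054438, -0.00056727, -0.00049627, -0.00288899,  0.00113651,
        0.0002039 ,  0.00093644]), 'joint_torque': array([-2.95508908e-03, -5.28500962e+01, -1.27171598e+00, -1.53837723e+01,
       -5.26025647e-02,  1.99631264e-03,  5.19450100e-05]), 'tool_pos': array([0.20817519, 0.58875916, 0.25700674]), 'eef_rot': array([ 8.16456190e-01,  5.77406816e-01, -6.28131854e-04,  5.14159334e-04]), 'contact_force': array([-0.26443924, -0.33429663,  0.18509571]), 'moment': array([-0.03640692,  0.0042587 ,  0.00256241]), 'opening': 1.0010063399581732}
0.019
```

View pics/side0.png

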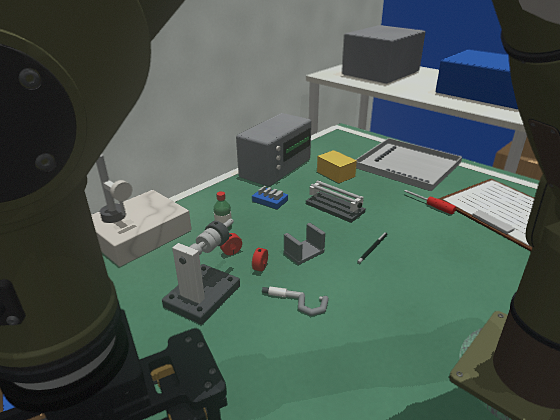

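View pics/top0.png

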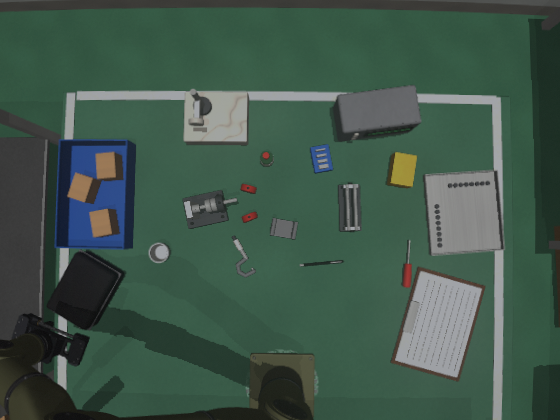

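The side view shows the stand at about (200,270), with its bar pointing towards the camera's upper right. The rest is near (335,200), the pocket near (305,243), and two red look-alike rings are near (232,243) and (260,260). In the top view the stand is at (208,208), the rest at (350,207) and the pocket at (284,229).

```bash
cat > h.py <<'E'
import numpy as np, cv2
from plant import get_state, vision, r
CM={n:vision.camera_model(n) for n in("side","top")}
def K(m):
    f=210/np.tan(np.radians(m['vfov'])/2); return f
def proj(n,P):
    m=CM[n];P=np.atleast_2d(P);c=P@m['world_to_cam'][:3,:3].T+m['world_to_cam'][:3,3]
    s=np.stack([c[:,0]/-c[:,2],-c[:,1]/-c[:,2]],1);r2=(s**2).sum(1,keepdims=True)
    return s*(1+m['k1']*r2)*K(m)+[m['cx'],m['cy']]
def ray(n,uv):
    m=CM[n];d=(np.asarray(uv,float)-[m['cx'],m['cy']])/K(m);s=d.copy()
    for _ in range(20): s=d/(1+m['k1']*(s**2).sum())
    R=m['world_to_cam'][:3,:3];t=m['world_to_cam'][:3,3]
    return -R.T@t, R.T@np.array([s[0],-s[1],-1.])
def onz(n,uv,z):
    o,d=ray(n,uv);return o+d*(z-o[2])/d[2]
def tri(uvs,uvt):
    o1,d1=ray("side",uvs);o2,d2=ray("top",uvt)
    A=np.stack([d1,-d2],1);x=np.linalg.lstsq(A,o2-o1,rcond=None)[0]
    p,q=o1+d1*x[0],o2+d2*x[1];return (p+q)/2,np.linalg.norm(p-q)
def crop(im,x0,y0,x1,y1,s,fn):
    c=cv2.resize(im[y0:y1,x0:x1],None,fx=s,fy=s,interpolation=cv2.INTER_CUBIC)
    cv2.imwrite(fn,c)
E
python3 - <<'E'
from h import *
s=cv2.imread("pics/side0.png");t=cv2.imread("pics/top0.png")
crop(s,155,185,255,325,4,"pics/c1.png");crop(s,270,165,380,275,5,"pics/c2.png")
crop(t,175,175,275,235,8,"pics/c3.png");crop(t,262,175,372,247,7,"pics/c4.png")
E
```

```text
(no output)
```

View pics/c1.png

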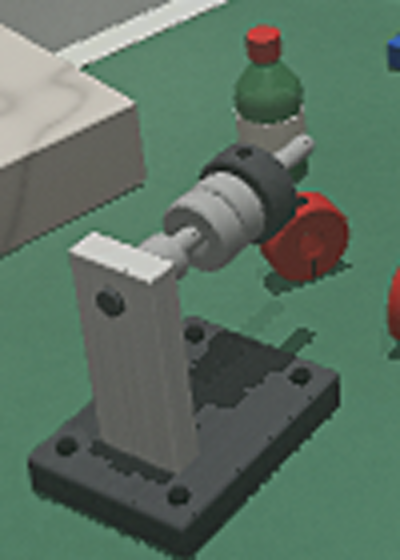

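View pics/c2.png

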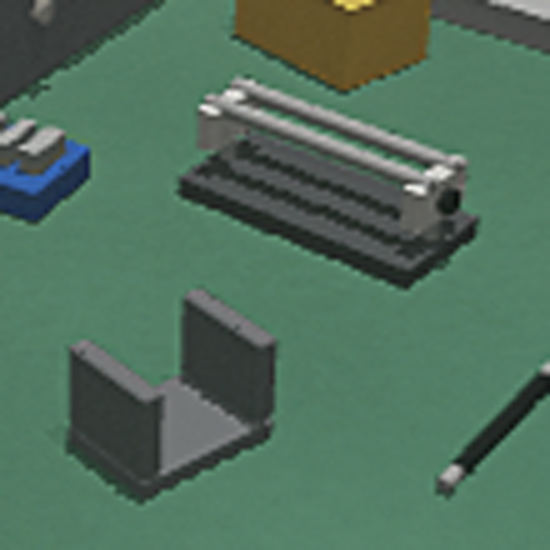

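View pics/c3.png

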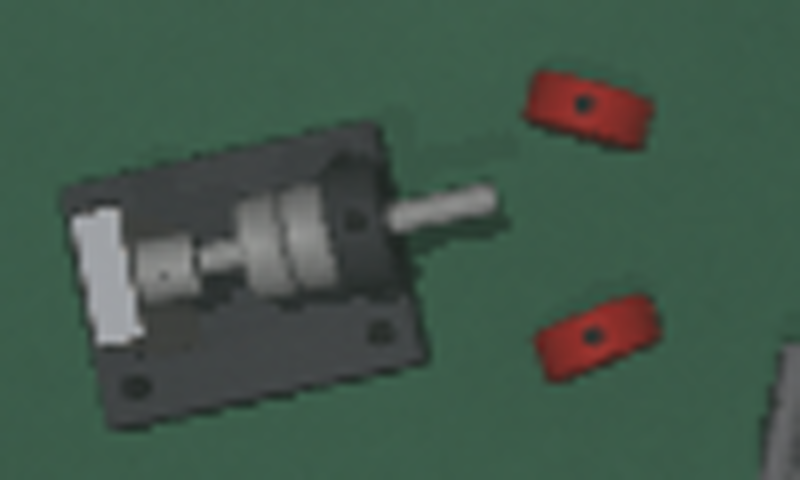

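View pics/c4.png

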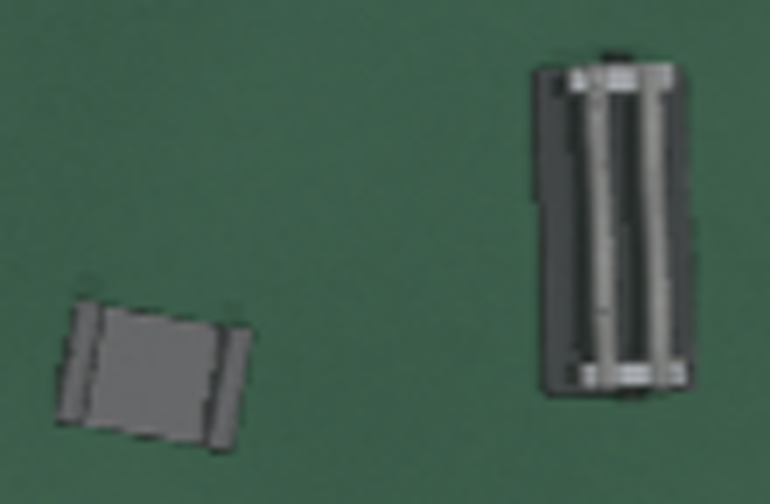

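```bash
python3 - <<'E'
from h import *
def t(c,x0,y0,s): return np.array([(c[0]+.5)/s-.5+x0,(c[1]+.5)/s-.5+y0])
for n in CM: print(n, ray(n,(280,210))[0])
print("stand foot")
F=np.array([onz("top",t(c,175,175,8),.022)[:2] for c in[(62,190),(375,122),(428,360),(110,428)]])
print(F.round(4),F.mean(0),[np.linalg.norm(F[i]-F[i-1]).round(4) for i in range(4)])
be=onz("top",t((492,197),175,175,8),.12);up=onz("top",t((107,276),175,175,8),.14)
print("barend",be,"upr",up, np.degrees(np.arctan2(*(be-up)[1::-1])), np.linalg.norm((be-up)[:2]),"exp .144")
d1=(F[1]-F[0]);d2=F[2]-F[3];print(np.degrees(np.arctan2(d1[1],d1[0])),np.degrees(np.arctan2(d2[1],d2[0])))
P=np.array([onz("top",t(c,262,175,7),.056)[:2] for c in[(78,302),(250,328),(232,450),(58,424)]])
print("pocket",P.round(4),P.mean(0),[np.linalg.norm(P[i]-P[i-1]).round(4) for i in range(4)])
for a,b in((0,1),(3,2),(0,3),(1,2)): d=P[b]-P[a];print(np.degrees(np.arctan2(d[1],d[0])))
R=np.array([onz("top",t(c,262,175,7),.012)[:2] for c in[(532,68),(683,66),(692,387),(546,395)]])
print("rest",R.round(4),R.mean(0),[np.linalg.norm(R[i]-R[i-1]).round(4) for i in range(4)])
for z in(.04,.05,.06):
    print(z,[onz("top",t(c,262,175,7),z)[:2].round(4) for c in((597,85),(607,375),(650,85),(660,375))],[onz("side",t(c,270,165,5),z)[:2].round(4) for c in((215,105),(425,185),(240,85),(455,165))])
E
```

```text
side [-0.02779562  0.63512395  0.62537271]
top [ 0.4935368  -0.00614392  1.47668119]
stand foot
[[0.5935 0.3256]
 [0.6221 0.2004]
 [0.5274 0.1774]
 [0.4987 0.3041]] [0.56046525 0.25186108] [np.float64(0.0972), np.float64(0.1285), np.float64(0.0974), np.float64(0.1299)]
barend [0.58599682 0.14228363 0.12      ] upr [0.55399417 0.28127679 0.14      ] -77.03383797647341 0.14262983051276915 exp .144
-77.13482682473882 -77.23170167249611
pocket [[ 0.5341  0.0344]
 [ 0.5235 -0.0419]
 [ 0.4695 -0.0345]
 [ 0.48    0.0426]] [5.01786323e-01 1.58110892e-04] [np.float64(0.0547), np.float64(0.077), np.float64(0.0545), np.float64(0.0778)]
-97.90706243067832
-97.7757010897299
171.4433215103621
172.22348345960975
rest [[ 0.6451 -0.171 ]
 [ 0.6469 -0.2404]
 [ 0.4999 -0.245 ]
 [ 0.4955 -0.1783]] [ 0.5718195  -0.20866793] [np.float64(0.1498), np.float64(0.0694), np.float64(0.1471), np.float64(0.0669)]
0.04 [array([ 0.6349, -0.1972]), array([ 0.5047, -0.2023]), array([ 0.6352, -0.221 ]), array([ 0.5049, -0.226 ])] [array([ 0.6474, -0.2077]), array([ 0.5108, -0.2139]), array([ 0.6521, -0.2354]), array([ 0.5112, -0.2417])]
0.05 [array([ 0.6339, -0.1958]), array([ 0.5046, -0.2009]), array([ 0.6342, -0.2196]), array([ 0.5049, -0.2245])] [array([ 0.6359, -0.1933]), array([ 0.5016, -0.1994]), array([ 0.6405, -0.2205]), array([ 0.502 , -0.2267])]
0.06 [array([ 0.6329, -0.1945]), array([ 0.5045, -0.1995]), array([ 0.6332, -0.2181]), array([ 0.5048, -0.223 ])] [array([ 0.6244, -0.1789]), array([ 0.4924, -0.1849]), array([ 0.6289, -0.2057]), array([ 0.4928, -0.2117])]
```

```bash
cat >> h.py <<'E'
SO=np.array([.5603,.2515]);SY=np.radians(-77.1)
def st(p):
    d=np.asarray(p)[:2]-SO;c,s=np.cos(SY),np.sin(SY);return np.array([c*d[0]+s*d[1],-s*d[0]+c*d[1]])
def st2w(x,y,z): 
    c,s=np.cos(SY),np.sin(SY);return np.array([SO[0]+c*x-s*y,SO[1]+s*x+c*y,z])
from scipy.spatial.transform import Rotation as Ro
def go(pos,yaw,n=True):
    """row for target TCP pos, tool x at yaw deg, pointing down"""
    s=get_state();R0=Ro.from_quat(s['eef_rot']);a=np.radians(yaw)
    x=[np.cos(a),np.sin(a),0];z=[0,0,-1];y=np.cross(z,x)
    R1=Ro.from_matrix(np.stack([x,y,z],1))
    d=R0.inv().apply(np.asarray(pos)-s['tool_pos'])/.3;w=(R0.inv()*R1).as_rotvec()/np.pi
    print("row",np.r_[d,w].round(4).tolist());return d,w
def stat():
    s=get_state();R0=Ro.from_quat(s['eef_rot']).as_matrix()
    print("t",round(s['clock'],2),"p",s['tool_pos'].round(4),"yaw",round(np.degrees(np.arctan2(R0[1,0],R0[0,0])),2),"tilt",np.degrees(R0[:2,2]).round(2),"F",s['contact_force'].round(1),"op",round(s['opening']*88,1),"q",s['q'].round(2))
E
python3 - <<'E'
from h import *
def t(c,x0,y0,s): return np.array([(c[0]+.5)/s-.5+x0,(c[1]+.5)/s-.5+y0])
for nm,c,z in(("hole",(356,220),.143),("aL",(240,248),.138),("ab",(288,238),.138),("bc",(335,228),.138),("colR",(392,215),.143)):
    print(nm,st(onz("top",t(c,175,175,8),z)))
print("hole tri",(lambda q:(q,st(q[0])))(tri(t((245,153),155,185,4),t((356,220),175,175,8))))
print("barend tri",(lambda q:(q,st(q[0])))(tri(t((308,143),155,185,4),t((492,197),175,175,8))))
s=cv2.imread("pics/side0.png")
# draw model check
def circ(x,rad,z): 
    a=np.linspace(0,2*np.pi,40);return np.array([st2w(x,rad*np.cos(k),z+rad*np.sin(k)) for k in a])
im=cv2.resize(s[185:325,155:255],None,fx=5,fy=5,interpolation=cv2.INTER_CUBIC)
tt=cv2.resize(cv2.imread("pics/top0.png")[175:235,175:275],None,fx=8,fy=8,interpolation=cv2.INTER_CUBIC)
def dr(P,col):
    for n,i,x0,y0,sc in(("side",im,155,185,5),("top",tt,175,175,8)):
        q=((proj(n,P)-[x0,y0]+.5)*sc-.5).astype(int);cv2.polylines(i,[q],False,col,1)
for x in(56,76): dr(circ(x/1e3,.025,.118),(0,255,255))
for x in(21.5,37.5,38.5,54.5): dr(circ(x/1e3,.02,.118),(255,255,0))
dr(circ(.115,.006,.12),(0,0,255))
c=[(-.065,-.05),(.065,-.05),(.065,.05),(-.065,.05),(-.065,-.05)];dr(np.array([st2w(a,b,.022) for a,b in c]),(0,0,255))
cv2.imwrite("pics/d1.png",im);cv2.imwrite("pics/d2.png",tt)
E
```

```text
hole [0.06386364 0.00090587]
aL [0.0193202  0.00035754]
ab [0.03737704 0.00020428]
bc [0.05505752 0.00013063]
colR [ 0.07714307 -0.00010225]
hole tri ((array([0.57501725, 0.18912262, 0.14109748]), np.float64(0.0016068240566994008)), array([0.06408867, 0.00042004]))
barend tri ((array([0.5849911 , 0.14123107, 0.11974813]), np.float64(0.0029517492544239815)), array([ 0.11299816, -0.00054962]))
```

View pics/d1.png

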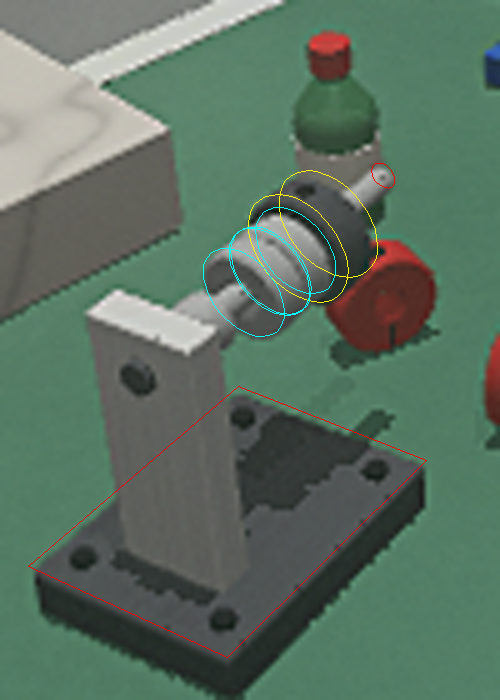

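View pics/d2.png

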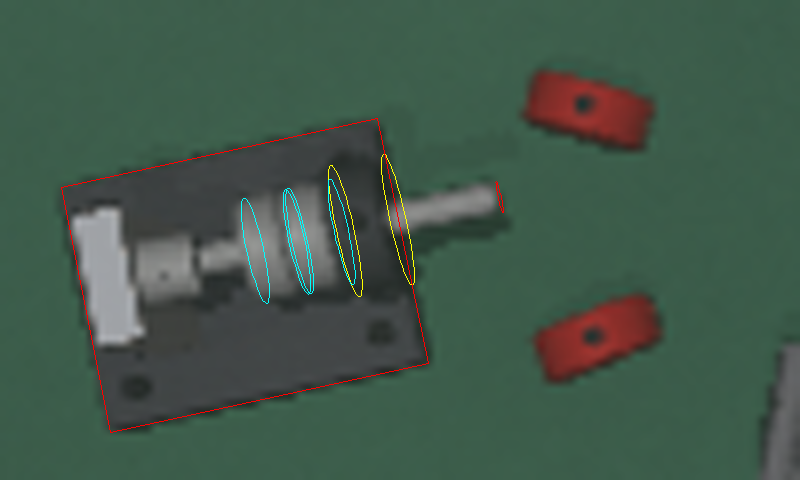

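The collar is the dark ring on the bar, at side (218,228) and top (220,203). The two red rings, at top (248,188) and (249,216), lie off the bar and are look-alikes, and the enlarged crop confirms this. Next I'll move above the collar.

```bash
python3 - <<'E'
from h import *
stat();p=st2w(.067,.0005,.21);print(p);go(p,12.9)
E
```

```text
t 0.1 p [0.2082 0.5888 0.257 ] yaw 70.54 tilt [-0.02 -0.09] F [-0.3 -0.3  0.2] op 88.1 q [-1.2   0.69 -0.19  1.57  0.16  0.9  -0.22]
[0.57574514 0.18630263 0.21      ]
row [-0.8564, 1.6022, 0.1583, 0.0003, 0.0005, 0.3202]
```

>>> play_rows(deltas=[[[-1,-0.18,0.33,0.0,0,0,0.06],[-1,-0.3,0.52,0.0,0,0,0.12],[-1,-0.4,0.7,0.0,0,0,0.18],[-1,-0.47,0.85,0.0,0,0,0.24],[-1,-0.5,0.95,0.0,0,0,0.29]]], force=25)

```text
clock: 0.72
tool_pos: [0.4201, 0.3575, 0.2572]
eef_rot: [0.988, 0.157, -0.001, 0.001]
contact_force: [0.5, 1.0, 0.4]
opening: 0.999
```

```bash
python3 - <<'E'
from h import *
stat();p=st2w(.067,.0005,.21);print(p);go(p,12.9)
E
```

```text
t 0.72 p [0.4201 0.3575 0.2572] yaw 18.04 tilt [-0.05 -0.11] F [0.5 1.  0.4] op 87.9 q [-0.81  0.59  0.03  1.8  -0.03  0.76 -0.45]
[0.57574514 0.18630263 0.21      ]
row [0.3169, 0.7032, 0.1578, 0.0005, 0.0005, 0.0286]
```

>>> play_rows(deltas=[[[-1,0.317,0.703,0.0,0,0,0.0286],[-1,0.317,0.703,0.0,0,0,0.0286],[-1,0.317,0.703,0.05,0,0,0.0286],[-1,0.317,0.703,0.157,0,0,0.0286],[-1,0.317,0.703,0.157,0,0,0.0286]]])

```text
clock: 1.35
tool_pos: [0.5763, 0.1805, 0.2071]
eef_rot: [0.994, 0.108, -0.003, 0.003]
contact_force: [-0.7, 0.7, 0.5]
opening: 0.999
```

```bash
python3 - <<'E'
from h import *
stat();p=st2w(.067,.0005,.12);print(p);go(p,12.9)
t=vision.snapshot("top")[:,:,::-1];s=vision.snapshot("side")[:,:,::-1]
a=cv2.resize(t[165:245,175:275],(500,400),interpolation=cv2.INTER_CUBIC);b=cv2.resize(s[160:320,150:250],(250,400),interpolation=cv2.INTER_CUBIC)
cv2.imwrite("pics/e1.png",np.hstack([a,b]))
E
```

```text
t 1.35 p [0.5763 0.1805 0.2071] yaw 12.45 tilt [-0.31 -0.41] F [-0.7  0.7  0.5] op 87.9 q [-0.4   0.72  0.03  1.68 -0.02  0.74 -0.14]
[0.57574514 0.18630263 0.12      ]
row [0.0044, -0.021, 0.2902, 0.0018, 0.0022, -0.0025]
```

View pics/e1.png

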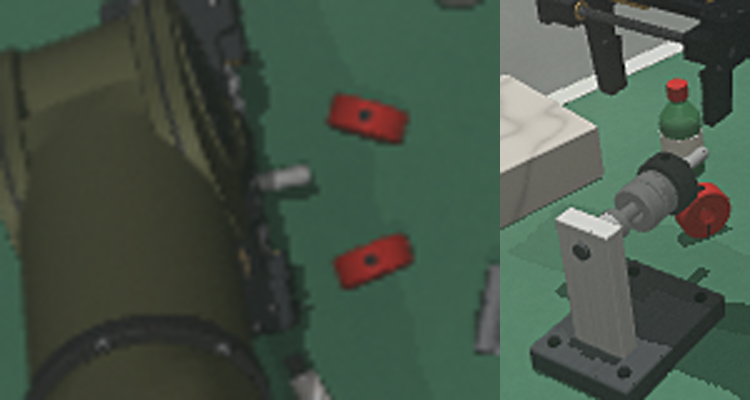

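>>> play_rows(deltas=[[[-1,0.004,-0.021,0.0,0.0018,0.0022,-0.0025],[-1,0.004,-0.021,0.1,0.0018,0.0022,-0.0025],[-1,0.004,-0.021,0.2,0.0018,0.0022,-0.0025],[-1,0.004,-0.021,0.296,0.0018,0.0022,-0.0025],[-1,0.004,-0.021,0.296,0.0018,0.0022,-0.0025]]])

```text
clock: 2.08
tool_pos: [0.5727, 0.1947, 0.1198]
eef_rot: [0.993, 0.118, -0.0, -0.003]
contact_force: [0.1, -0.0, 0.4]
opening: 1.0
```

```bash
python3 - <<'E'
from h import *
stat();p=st2w(.067,.0005,.118);print(p);go(p,12.9);print(st(get_state()['tool_pos']))
s=vision.snapshot("side")[:,:,::-1]
cv2.imwrite("pics/e2.png",cv2.resize(s[180:280,165:265],(600,600),interpolation=cv2.INTER_CUBIC))
E
```

```text
t 2.08 p [0.5727 0.1947 0.1198] yaw 13.51 tilt [-0.05  0.31] F [ 0.1 -0.   0.4] op 88.0 q [-0.41  0.85  0.01  1.74 -0.03  0.55 -0.14]
[0.57574514 0.18630263 0.118     ]
row [0.0034, 0.0296, 0.0059, -0.0018, -0.0001, 0.0034]
[ 0.05812899 -0.00061232]
```

View pics/e2.png

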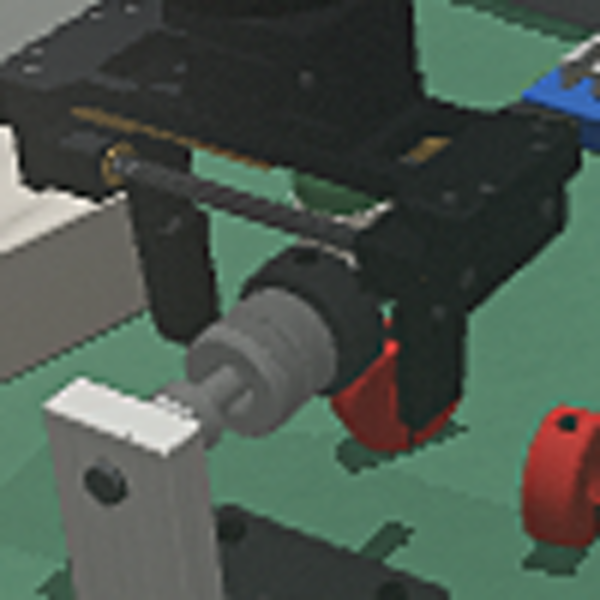

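```bash
python3 - <<'E'
from h import *
stat();p=st2w(.067,.0005,.118);go(p,12.9);print(st(get_state()['tool_pos']))
E
```

```text
t 2.12 p [0.5739 0.1946 0.1212] yaw 13.47 tilt [0.11 0.35] F [-0.1 -0.2  1. ] op 88.0 q [-0.41  0.84  0.01  1.74 -0.03  0.55 -0.14]
row [-0.0006, 0.0285, 0.0104, -0.0018, -0.0011, 0.0032]
[0.05847869 0.00059421]
```

>>> play_rows(deltas=[[[-1,-0.0006,0.028,0.01,-0.0018,-0.001,0.003],[-1,-0.0006,0.028,0.01,-0.0018,-0.001,0.003],[-1,-0.0006,0.028,0.01,-0.0018,-0.001,0.003]]])

```text
clock: 2.5
tool_pos: [0.5761, 0.1865, 0.1189]
eef_rot: [0.994, 0.112, 0.001, -0.0]
contact_force: [-0.1, -0.5, 0.2]
opening: 1.005
```

```bash
python3 - <<'E'
from h import *
stat();p=st2w(.067,.0005,.118);go(p,12.9);print(st(get_state()['tool_pos']))
E
```

```text
t 2.5 p [0.5761 0.1865 0.1189] yaw 12.91 tilt [0.08 0.03] F [-0.1 -0.5  0.2] op 88.5 q [-0.4   0.85  0.02  1.74 -0.03  0.55 -0.14]
row [-0.0014, 0.0003, 0.0029, -0.0, -0.0004, 0.0001]
[0.06690991 0.00092139]
```

>>> play_rows(deltas=[[[0.3,0,0,0.002,0,0,0],[0.3,0,0,0.002,0,0,0],[0.3,0,0,0.002,0,0,0],[0.3,0,0,0.002,0,0,0],[0.3,0,0,0.002,0,0,0]]], force=25)

```text
clock: 3.12
tool_pos: [0.5755, 0.1863, 0.1181]
eef_rot: [0.994, 0.112, -0.0, 0.0]
contact_force: [-2.0, 0.8, 0.3]
opening: 0.553
```

```bash
python3 - <<'E'
from h import *
stat();print(st(get_state()['tool_pos']))
E
```

```text
t 3.12 p [0.5755 0.1863 0.1181] yaw 12.91 tilt [-0. -0.] F [-2.   0.8  0.3] op 48.7 q [-0.4   0.85  0.02  1.74 -0.03  0.55 -0.14]
[0.06694019 0.00026298]
```

>>> play_rows(deltas=[[[0.3,0,0,-0.003,0,0,0],[0.3,0,0,-0.0067,0,0,0],[0.3,0,0,-0.0067,0,0,0],[0.3,0,0,-0.0067,0,0,0]]])

```text
clock: 3.62
tool_pos: [0.5755, 0.1863, 0.12]
eef_rot: [0.994, 0.112, -0.0, 0.0]
contact_force: [-0.4, 0.0, -2.5]
opening: 0.555
```

```bash
python3 - <<'E'
from h import *
stat();print(st(get_state()['tool_pos']))
go(get_state()['tool_pos']+st2w(.035,0,0)-st2w(0,0,0),12.9)
E
```

```text
t 3.62 p [0.5755 0.1863 0.12  ] yaw 12.91 tilt [-0. -0.] F [-0.4  0.  -2.5] op 48.8 q [-0.4   0.85  0.02  1.74 -0.03  0.55 -0.14]
[0.06694843 0.00026431]
row [-0.0, 0.1167, 0.0, 0.0, 0.0, 0.0001]
```

>>> play_rows(deltas=[[[0.3,0,0.03,0,0,0,0],[0.3,0,0.06,0,0,0,0],[0.3,0,0.09,0,0,0,0],[0.3,0,0.12,0,0,0,0],[0.3,0,0.12,0,0,0,0]]])

```text
clock: 4.25
tool_pos: [0.5839, 0.1496, 0.12]
eef_rot: [0.994, 0.111, 0.0, 0.0]
contact_force: [0.3, -0.7, -3.4]
opening: 0.554
```

```bash
python3 - <<'E'
from h import *
stat();print(st(get_state()['tool_pos']))
E
```

```text
t 4.25 p [0.5839 0.1496 0.12  ] yaw 12.79 tilt [ 0.01 -0.05] F [ 0.3 -0.7 -3.4] op 48.8 q [-0.33  0.84  0.01  1.75 -0.01  0.55 -0.09]
[0.10457373 0.00029121]
```

>>> play_rows(deltas=[[[0.3,0,0.03,0,0,0,0],[0.3,0,0.06,0,0,0,0],[0.3,0,0.09,0,0,0,0],[0.3,0,0.12,0,0,0,0],[0.3,0,0.15,0,0,0,0]]])

```text
clock: 4.88
tool_pos: [0.594, 0.1051, 0.1201]
eef_rot: [0.994, 0.111, 0.0, 0.0]
contact_force: [-0.2, 0.7, -2.8]
opening: 0.553
```

```bash
python3 - <<'E'
from h import *
s=vision.snapshot("side")[:,:,::-1];t=vision.snapshot("top")[:,:,::-1]
stat();print(st(get_state()['tool_pos']))
a=cv2.resize(s[180:300,165:285],(500,500),interpolation=cv2.INTER_CUBIC)
cv2.imwrite("pics/e3.png",a)
E
```

```text
t 4.97 p [0.5943 0.1038 0.1201] yaw 12.67 tilt [ 0.02 -0.12] F [-0.1 -0.3 -3.2] op 48.6 q [-0.25  0.84  0.    1.75  0.    0.55 -0.03]
[1.51552506e-01 1.29706227e-04]
```

View pics/e3.png

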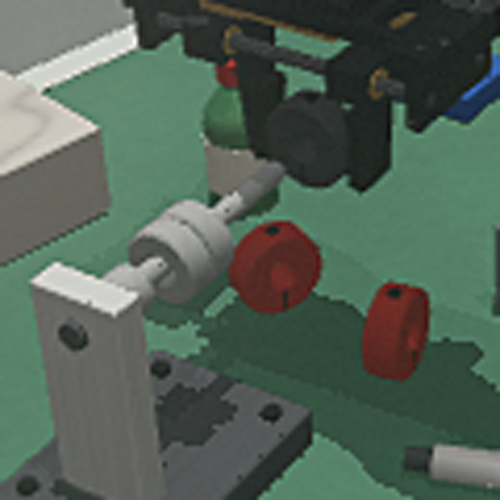

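The collar is off the bar at crop (305,138), and both spacers are still on it at crop (185,250). Next I'll carry the collar to the rest.

```bash
python3 - <<'E'
from h import *
stat();go([.570,-.2095,.15],-87.8)
E
```

```text
t 4.97 p [0.5943 0.1038 0.1201] yaw 12.67 tilt [ 0.02 -0.12] F [-0.1 -0.3 -3.2] op 48.6 q [-0.25  0.84  0.    1.75  0.    0.55 -0.03]
row [-0.308, 1.0014, -0.0975, 0.0005, -0.0006, 0.5582]
```

>>> play_rows(deltas=[[[0.3,-0.03,0.1,-0.08,0,0,0.05],[0.3,-0.06,0.2,-0.1,0,0,0.1],[0.3,-0.09,0.3,-0.1,0,0,0.15],[0.3,-0.12,0.4,-0.1,0,0,0.2],[0.3,-0.15,0.5,-0.1,0,0,0.25]]])

```text
clock: 5.6
tool_pos: [0.5832, -0.0527, 0.1505]
eef_rot: [0.96, -0.28, 0.0, 0.001]
contact_force: [-0.5, 0.6, -3.2]
opening: 0.556
```

>>> play_rows(deltas=[[[0.3,0.07,0.09,0,0,0,0.05],[0.3,0.14,0.18,0,0,0,0.1],[0.3,0.21,0.27,0,0,0,0.15],[0.3,0.28,0.36,0,0,0,0.2],[0.3,0.28,0.36,0,0,0,0.25]]])

```text
clock: 6.22
tool_pos: [0.5956, -0.193, 0.151]
eef_rot: [0.776, -0.63, 0.002, 0.001]
contact_force: [-0.1, 0.8, -3.4]
opening: 0.553
```

```bash
python3 - <<'E'
from h import *
stat();go([.570,-.2095,.15],-87.8)
E
```

```text
t 6.22 p [ 0.5956 -0.193   0.151 ] yaw -78.13 tilt [ 0.09 -0.25] F [-0.1  0.8 -3.4] op 48.7 q [ 0.03  0.86  0.38  1.67 -0.45  0.69 -0.72]
row [0.0363, 0.0947, 0.0036, -0.0003, -0.0014, 0.0537]
```

>>> play_rows(deltas=[[[0.3,0.03,0.06,0.0,0,-0.0014,0.053],[0.3,0.036,0.094,0.0,0,-0.0014,0.053],[0.3,0.036,0.094,0.0,0,-0.0014,0.053],[0.3,0.036,0.094,0.0,0,-0.0014,0.053]]])

```text
clock: 6.72
tool_pos: [0.571, -0.2083, 0.1511]
eef_rot: [0.722, -0.692, 0.0, -0.001]
contact_force: [0.0, -0.7, -3.1]
opening: 0.558
```

```bash
python3 - <<'E'
from h import *
s=vision.snapshot("side")[:,:,::-1];t=vision.snapshot("top")[:,:,::-1]
stat();go([.570,-.2095,.12],-87.8)
a=cv2.resize(s[140:240,290:390],(400,400),interpolation=cv2.INTER_CUBIC)
b=cv2.resize(t[165:245,310:390],(400,400),interpolation=cv2.INTER_CUBIC)
cv2.imwrite("pics/e4.png",np.hstack([a,b]))
E
```

```text
t 6.83 p [ 0.571  -0.2085  0.1511] yaw -87.54 tilt [0.11 0.05] F [-0.1  0.1 -2.2] op 49.1 q [ 0.05  0.85  0.41  1.73 -0.5   0.67 -0.79]
row [0.0033, 0.0036, 0.1036, -0.0006, 0.0002, 0.0015]
```

View pics/e4.png

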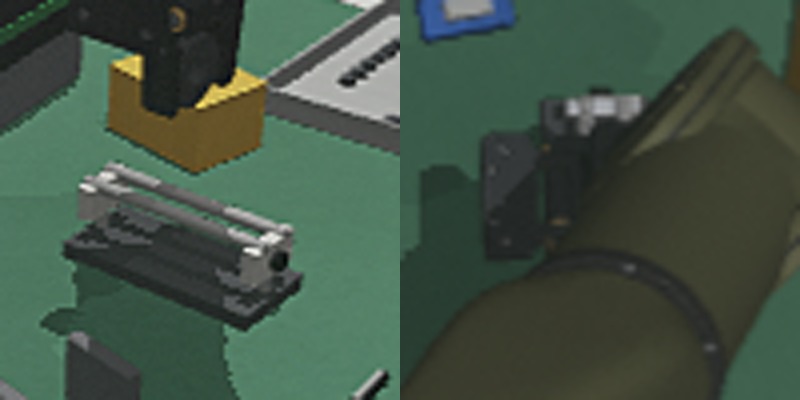

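>>> play_rows(deltas=[[[0.3,0.003,0.0036,0.05,-0.0006,0,0.0015],[0.3,0.003,0.0036,0.1,-0.0006,0,0.0015],[0.3,0.003,0.0036,0.15,-0.0006,0,0.0015],[0.3,0.003,0.0036,0.2,-0.0006,0,0.0015],[0.3,0.003,0.0036,0.2,-0.0006,0,0.0015]]])

```text
clock: 7.45
tool_pos: [0.5691, -0.2089, 0.0894]
eef_rot: [0.72, -0.693, -0.002, 0.0]
contact_force: [0.1, -0.0, -1.7]
opening: 0.552
```

```bash
python3 - <<'E'
from h import *
s=vision.snapshot("side")[:,:,::-1]
stat();go([.570,-.2095,.08],-87.8)
cv2.imwrite("pics/e5.png",cv2.resize(s[140:240,290:390],(600,600),interpolation=cv2.INTER_CUBIC))
E
```

```text
t 7.5 p [ 0.5697 -0.2093  0.0904] yaw -87.81 tilt [-0.07  0.07] F [-1.   0.2 -2.4] op 48.8 q [ 0.09  0.93  0.35  1.75 -0.55  0.56 -0.76]
row [0.0008, -0.0011, 0.0345, 0.0004, 0.0004, -0.0001]
```

View pics/e5.png

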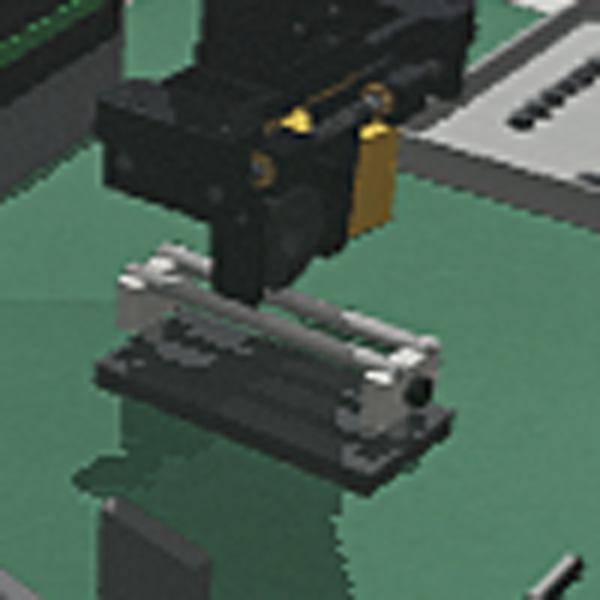

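The gripper, holding the dark collar at crop (285,240), is just above the middle of the rods. I'll lower it slowly and feel for contact.

>>> play_rows(deltas=[[[0.3,0,0,0.006,0,0,0],[0.3,0,0,0.012,0,0,0],[0.3,0,0,0.018,0,0,0],[0.3,0,0,0.024,0,0,0]]])

```text
clock: 8.0
tool_pos: [0.5698, -0.2093, 0.0832]
eef_rot: [0.72, -0.693, -0.001, -0.0]
contact_force: [-0.3, -0.3, -2.8]
opening: 0.555
```

```bash
python3 - <<'E'
from h import *
stat()
E
```

```text
t 8.0 p [ 0.5698 -0.2093  0.0832] yaw -87.81 tilt [-0.05  0.06] F [-0.3 -0.3 -2.8] op 48.9 q [ 0.09  0.94  0.34  1.76 -0.55  0.54 -0.75]
```

>>> play_rows(deltas=[[[0.3,0,0,0.005,0,0,0],[0.3,0,0,0.01,0,0,0],[0.3,0,0,0.013,0,0,0]]])

```text
clock: 8.38
tool_pos: [0.5698, -0.2093, 0.0792]
eef_rot: [0.72, -0.693, -0.001, -0.0]
contact_force: [-0.1, 0.8, -2.6]
opening: 0.553
```

```bash
python3 - <<'E'
from h import *
stat()
E
```

```text
t 8.38 p [ 0.5698 -0.2093  0.0792] yaw -87.81 tilt [-0.06  0.06] F [-0.1  0.8 -2.6] op 48.7 q [ 0.09  0.95  0.33  1.76 -0.55  0.53 -0.75]
```

>>> play_rows(deltas=[[[0.3,0,0,0.004,0,0,0],[0.3,0,0,0.007,0,0,0]]])

```text
clock: 8.62
tool_pos: [0.5698, -0.2094, 0.0774]
eef_rot: [0.72, -0.693, -0.001, -0.0]
contact_force: [-1.6, 0.2, 4.7]
opening: 0.557
```

```bash
python3 - <<'E'
from h import *
stat()
E
```

```text
t 8.62 p [ 0.5698 -0.2094  0.0774] yaw -87.81 tilt [-0.04  0.06] F [-1.6  0.2  4.7] op 49.0 q [ 0.09  0.95  0.33  1.76 -0.55  0.53 -0.75]
```

It made contact at TCP z≈0.0775, which puts the rod tops at about 0.055. Releasing.

>>> play_rows(deltas=[[[-0.2,0,0,0,0,0,0],[-0.5,0,0,0,0,0,0],[-1,0,0,0,0,0,0],[-1,0,0,0,0,0,0],[-1,0,0,0,0,0,0]]])

```text
clock: 9.25
tool_pos: [0.5698, -0.2094, 0.0774]
eef_rot: [0.72, -0.693, -0.001, -0.0]
contact_force: [0.2, 0.3, 0.6]
opening: 0.997
```

>>> play_rows(deltas=[[[-1,0,0,-0.08,0,0,0],[-1,0,0,-0.2,0,0,0],[-1,0,0,-0.35,0,0,0],[-1,0,0,-0.4,0,0,0],[-1,0,0,-0.4,0,0,0]]])

```text
clock: 9.88
tool_pos: [0.5703, -0.2096, 0.198]
eef_rot: [0.721, -0.693, 0.0, -0.001]
contact_force: [0.3, -0.1, -0.4]
opening: 0.997
```

```bash
python3 - <<'E'
from h import *
s=vision.snapshot("side")[:,:,::-1]
stat()
cv2.imwrite("pics/e6.png",cv2.resize(s[140:240,290:390],(600,600),interpolation=cv2.INTER_CUBIC))
E
```

```text
t 9.93 p [ 0.5696 -0.2091  0.1967] yaw -87.79 tilt [-0.09  0.1 ] F [ 0.  -0.3 -0.4] op 88.2 q [ 0.03  0.79  0.45  1.7  -0.47  0.77 -0.82]
```

View pics/e6.png

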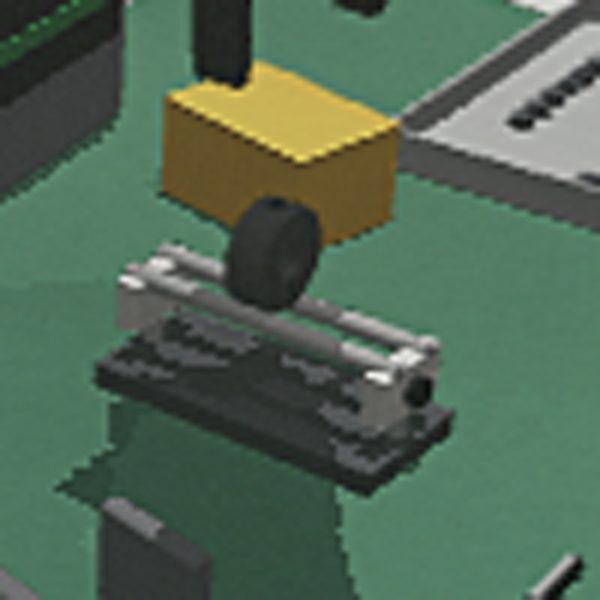

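The collar stands upright on both rods at crop (275,255) and is clear of the fingers. Next I'll turn 90° to take it by its faces.

>>> play_rows(deltas=[[[0,0,0,0,0,0,-0.055],[0,0,0,0,0,0,-0.11],[0,0,0,0,0,0,-0.165],[0,0,0,0,0,0,-0.22],[0,0,0,0,0,0,-0.25]]])

```text
clock: 10.55
tool_pos: [0.5685, -0.2084, 0.1947]
eef_rot: [0.932, -0.363, -0.003, -0.001]
contact_force: [-0.7, 1.3, 0.4]
opening: 0.499
```

>>> play_rows(deltas=[[[0,0,0,0,0,0,-0.055],[0,0,0,0,0,0,-0.11],[0,0,0,0,0,0,-0.165],[0,0,0,0,0,0,-0.22],[0,0,0,0,0,0,-0.25]]])

```text
clock: 11.18
tool_pos: [0.5674, -0.2078, 0.1926]
eef_rot: [1.0, 0.023, -0.004, -0.003]
contact_force: [-0.8, 0.7, 0.6]
opening: 0.501
```

```bash
python3 - <<'E'
from h import *
s=vision.snapshot("side")
stat();go([.571,-.2095,.13],2.2)
E
```

```text
t 11.22 p [ 0.5674 -0.208   0.1926] yaw 2.76 tilt [-0.47  0.33] F [-0.2 -1.1  0.5] op 43.7 q [ 0.28  0.74 -0.01  1.69  0.    0.72  0.32]
row [0.0135, 0.007, 0.2086, -0.002, 0.0025, 0.0031]
```

>>> play_rows(deltas=[[[0,0.0135,0.007,0.08,-0.002,0.0025,0.003],[0,0.0135,0.007,0.16,-0.002,0.0025,0.003],[0,0.0135,0.007,0.2,-0.002,0.0025,0.003],[0,0.0135,0.007,0.2,-0.002,0.0025,0.003],[0,0.0135,0.007,0.2,-0.002,0.0025,0.003]]])

```text
clock: 11.85
tool_pos: [0.5714, -0.2096, 0.133]
eef_rot: [1.0, 0.019, 0.0, 0.0]
contact_force: [0.7, 0.2, -0.4]
opening: 0.5
```

```bash
python3 - <<'E'
from h import *
s=vision.snapshot("side")[:,:,::-1]
stat();go([.571,-.2095,.0815],2.2)
cv2.imwrite("pics/e7.png",cv2.resize(s[130:230,290:390],(600,600),interpolation=cv2.INTER_CUBIC))
E
```

```text
t 11.9 p [ 0.5716 -0.2097  0.1333] yaw 2.2 tilt [ 0.08 -0.03] F [ 0.2 -0.4 -0. ] op 43.9 q [ 0.28  0.83 -0.    1.72  0.    0.59  0.31]
row [-0.0022, -0.0008, 0.1727, 0.0002, -0.0004, 0.0]
```

View pics/e7.png

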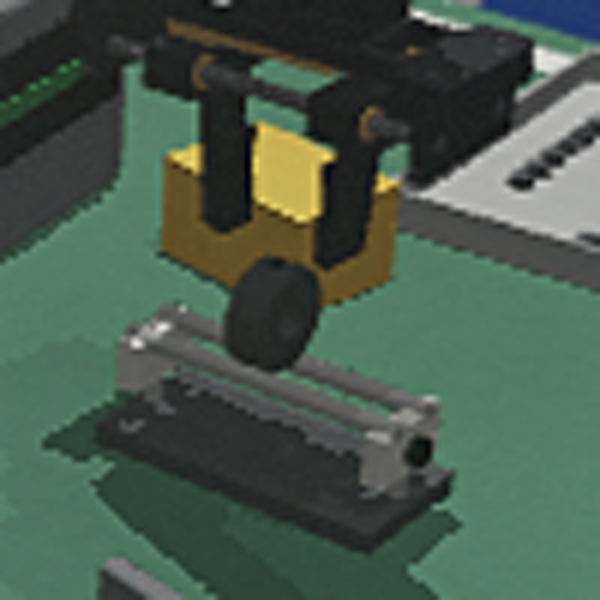

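The fingers, at crop (225,190) and (345,215), straddle the collar's faces. Descending.

>>> play_rows(deltas=[[[0,-0.002,0,0.05,0,0,0],[0,-0.002,0,0.1,0,0,0],[0,-0.002,0,0.15,0,0,0],[0,-0.002,0,0.173,0,0,0],[0,-0.002,0,0.173,0,0,0]]])

```text
clock: 12.52
tool_pos: [0.5706, -0.2096, 0.0806]
eef_rot: [1.0, 0.019, -0.0, 0.0]
contact_force: [-0.6, -0.9, -0.0]
opening: 0.496
```

```bash
python3 - <<'E'
from h import *
stat();go([.571,-.2095,.0815],2.2)
E
```

```text
t 12.53 p [ 0.5706 -0.2096  0.0806] yaw 2.21 tilt [-0.   -0.01] F [-0.6 -0.9 -0. ] op 43.7 q [ 0.28  0.91 -0.    1.74  0.    0.49  0.31]
row [0.0013, -0.0004, -0.0031, 0.0001, 0.0, 0.0001]
```

>>> play_rows(deltas=[[[0.3,0,0,0,0,0,0],[0.8,0,0,0,0,0,0],[0.8,0,0,0,0,0,0],[0.8,0,0,0,0,0,0],[0.8,0,0,0,0,0,0]]], force=25)

```text
clock: 13.15
tool_pos: [0.5714, -0.2097, 0.0811]
eef_rot: [1.0, 0.019, 0.001, 0.0]
contact_force: [2.1, 0.0, 2.9]
opening: 0.224
```

```bash
python3 - <<'E'
from h import *
stat()
E
```

```text
t 13.15 p [ 0.5714 -0.2097  0.0811] yaw 2.21 tilt [ 0.1  -0.03] F [2.1 0.  2.9] op 19.7 q [ 0.28  0.91 -0.    1.74  0.    0.49  0.31]
```

>>> play_rows(deltas=[[[0.8,0,0,-0.02,0,0,0],[0.8,0,0,-0.1,0,0,0],[0.8,0,0,-0.2,0,0,0],[0.8,0,0,-0.25,0,0,0],[0.8,0,0,-0.25,0,0,0]]])

```text
clock: 13.78
tool_pos: [0.5714, -0.2098, 0.1567]
eef_rot: [1.0, 0.019, 0.001, 0.0]
contact_force: [-0.4, -0.0, -3.0]
opening: 0.223
```

```bash
python3 - <<'E'
from h import *
s=vision.snapshot("side")[:,:,::-1]
stat();go([.502,0,.155],-7.9)
P0=np.array([.502,0.]);a=np.radians(-7.9);c,s_=np.cos(a),np.sin(a)
im0=cv2.imread("pics/side0.png");t0=cv2.imread("pics/top0.png")
A=cv2.resize(im0[215:270,275:335],None,fx=6,fy=6,interpolation=cv2.INTER_CUBIC);B=cv2.resize(t0[212:245,262:305],None,fx=9,fy=9,interpolation=cv2.INTER_CUBIC)
for (y0,y1) in((-.04,-.028),(.028,.04)):
  pts=[(-.028,y0),(.028,y0),(.028,y1),(-.028,y1),(-.028,y0)]
  W=np.array([[P0[0]+c*x-s_*y,P0[1]+s_*x+c*y,.056] for x,y in pts])
  for n,i,x0,yy,f in(("side",A,275,215,6),("top",B,262,212,9)):
    cv2.polylines(i,[((proj(n,W)-[x0,yy]+.5)*f-.5).round().astype(int)],False,(0,0,255),1)
h=max(A.shape[0],B.shape[0]);o=np.zeros((h,A.shape[1]+B.shape[1],3),np.uint8);o[:A.shape[0],:A.shape[1]]=A;o[:B.shape[0],A.shape[1]:]=B
cv2.imwrite("pics/e8.png",o)
cv2.imwrite("pics/e9.png",cv2.resize(s[110:230,290:390],(500,600),interpolation=cv2.INTER_CUBIC))
E
```

```text
t 13.82 p [ 0.5708 -0.2096  0.1557] yaw 2.21 tilt [ 0.06 -0.02] F [ 0.1  0.4 -3.5] op 19.7 q [ 0.28  0.8  -0.    1.71  0.    0.63  0.31]
row [-0.2023, -0.7069, 0.002, 0.0001, -0.0003, 0.0562]
```

View pics/e8.png

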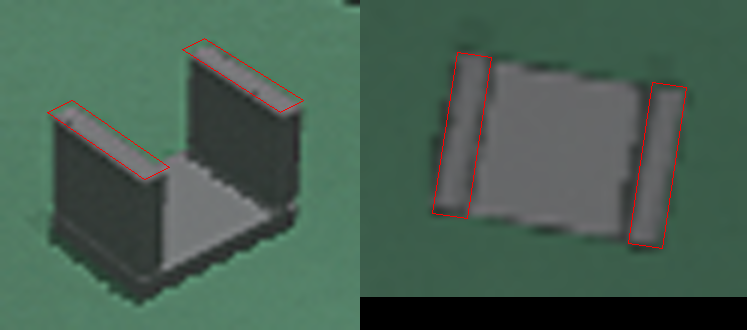

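View pics/e9.png

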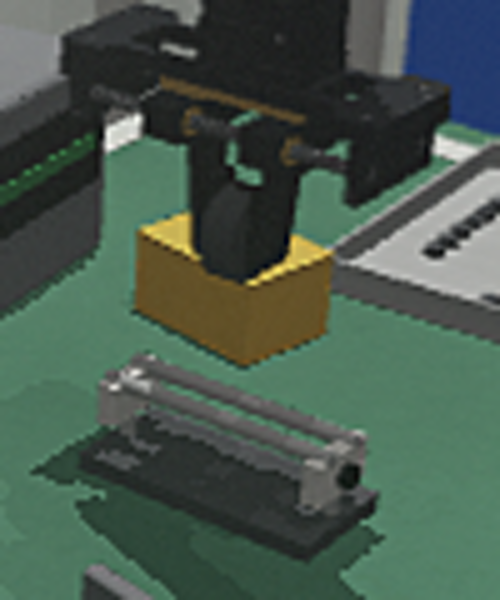

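The overlay matches the pocket's cheek tops in both views to about 1 mm, and the collar is held by its faces at crop (245,225). Moving over the pocket.

>>> play_rows(deltas=[[[0.8,-0.04,-0.15,0.002,0,0,0.015],[0.8,-0.08,-0.3,0.002,0,0,0.03],[0.8,-0.13,-0.45,0.002,0,0,0.045],[0.8,-0.17,-0.6,0.002,0,0,0.056],[0.8,-0.2023,-0.707,0.002,0,0,0.056]]])

```text
clock: 14.45
tool_pos: [0.5003, 0.0025, 0.1538]
eef_rot: [0.998, -0.068, -0.001, -0.0]
contact_force: [0.5, 0.7, -3.1]
opening: 0.221
```

>>> play_rows(deltas=[[[0.8,0,-0.01,0,0,0,0],[0.8,0,-0.01,0,0,0,0]]])

```text
clock: 14.7
tool_pos: [0.5007, 0.0049, 0.1532]
eef_rot: [0.998, -0.068, -0.001, 0.0]
contact_force: [0.3, -0.9, -2.8]
opening: 0.221
```

```bash
python3 - <<'E'
from h import *
stat();go([.502,0.0003,.09],-7.9)
E
```

```text
t 14.7 p [0.5007 0.0049 0.1532] yaw -7.75 tilt [-0.17 -0.03] F [ 0.3 -0.9 -2.8] op 19.5 q [-0.15  0.71  0.08  2.04 -0.14  0.41 -0.1 ]
row [0.0071, 0.0145, 0.2106, 0.0003, 0.0009, 0.0008]
```

>>> play_rows(deltas=[[[0.8,0.006,0.014,0.0,0,0.0009,0.0008],[0.8,0.006,0.014,0.05,0,0.0009,0.0008],[0.8,0.006,0.014,0.1,0,0.0009,0.0008],[0.8,0.006,0.014,0.18,0,0.0009,0.0008],[0.8,0.006,0.014,0.18,0,0.0009,0.0008]]])

```text
clock: 15.32
tool_pos: [0.5002, 0.0003, 0.0971]
eef_rot: [0.998, -0.069, -0.002, 0.001]
contact_force: [-0.7, 1.1, -2.3]
opening: 0.224
```

```bash
python3 - <<'E'
from h import *
s=vision.snapshot("side")[:,:,::-1]
stat();go([.502,0.0003,.06],-7.9)
cv2.imwrite("pics/f1.png",cv2.resize(s[190:280,260:350],(600,600),interpolation=cv2.INTER_CUBIC))
E
```

```text
t 15.38 p [5.009e-01 3.000e-04 9.810e-02] yaw -7.91 tilt [-0.16 -0.05] F [ 0.9  0.2 -2.2] op 19.8 q [-0.13  0.81  0.06  2.06 -0.15  0.28 -0.08]
row [0.004, -0.0006, 0.127, 0.0004, 0.0009, -0.0]
```

View pics/f1.png

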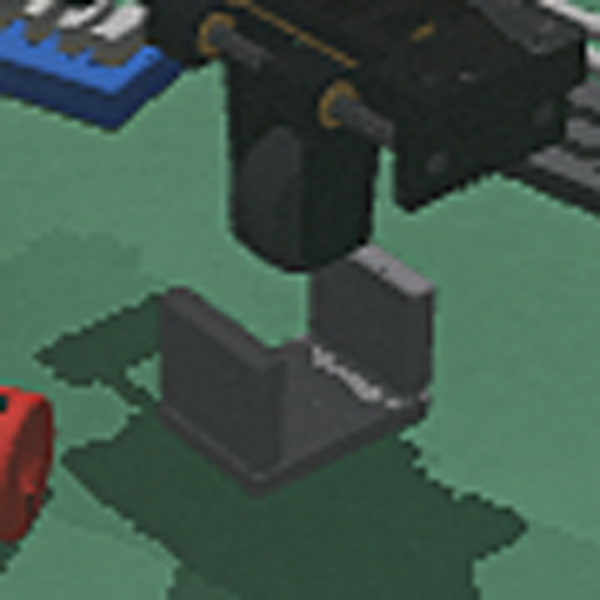

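The collar hangs centred over the channel (crop 300,200). Lowering it in.

>>> play_rows(deltas=[[[0.8,0.003,-0.0006,0.03,0,0.0009,0],[0.8,0.003,-0.0006,0.06,0,0.0009,0],[0.8,0.003,-0.0006,0.09,0,0.0009,0],[0.8,0.003,-0.0006,0.12,0,0.0009,0],[0.8,0.003,-0.0006,0.145,0,0.0009,0]]])

```text
clock: 16.0
tool_pos: [0.5016, 0.0004, 0.0539]
eef_rot: [0.998, -0.069, -0.0, 0.001]
contact_force: [-0.7, 0.0, -2.6]
opening: 0.225
```

```bash
python3 - <<'E'
from h import *
stat()
E
```

```text
t 16.0 p [5.016e-01 4.000e-04 5.390e-02] yaw -7.9 tilt [-0.02 -0.07] F [-0.7  0.  -2.6] op 19.8 q [-0.12  0.89  0.04  2.07 -0.15  0.18 -0.08]
```

>>> play_rows(deltas=[[[0.8,0,0,0.012,0,0,0],[0.8,0,0,0.024,0,0,0],[0.8,0,0,0.036,0,0,0],[0.8,0,0,0.042,0,0,0]]])

```text
clock: 16.5
tool_pos: [0.5017, 0.0003, 0.0412]
eef_rot: [0.998, -0.069, -0.0, 0.001]
contact_force: [-0.0, 0.5, -2.9]
opening: 0.225
```

```bash
python3 - <<'E'
from h import *
stat()
E
```

```text
t 16.5 p [5.017e-01 3.000e-04 4.120e-02] yaw -7.91 tilt [-0.01 -0.08] F [-0.   0.5 -2.9] op 19.8 q [-0.11  0.92  0.03  2.07 -0.15  0.15 -0.08]
```

>>> play_rows(deltas=[[[0.8,0,0,0.004,0,0,0],[0.8,0,0,0.008,0,0,0]]])

```text
clock: 16.75
tool_pos: [0.5017, 0.0003, 0.0388]
eef_rot: [0.998, -0.069, 0.0, 0.001]
contact_force: [-0.5, 0.1, -3.0]
opening: 0.221
```

```bash
python3 - <<'E'
from h import *
stat()
E
```

```text
t 16.75 p [5.017e-01 3.000e-04 3.880e-02] yaw -7.91 tilt [ 0.   -0.08] F [-0.5  0.1 -3. ] op 19.4 q [-0.11  0.92  0.03  2.07 -0.15  0.15 -0.08]
```

>>> play_rows(deltas=[[[0.8,0,0,0.003,0,0,0],[0.8,0,0,0.003,0,0,0]]])

```text
clock: 17.0
tool_pos: [0.5017, 0.0004, 0.0384]
eef_rot: [0.998, -0.069, 0.0, 0.001]
contact_force: [-0.3, 1.0, 3.6]
opening: 0.225
```

```bash
python3 - <<'E'
from h import *
stat()
E
```

```text
t 17.0 p [5.017e-01 4.000e-04 3.840e-02] yaw -7.91 tilt [ 0.01 -0.07] F [-0.3  1.   3.6] op 19.8 q [-0.11  0.92  0.03  2.07 -0.15  0.15 -0.08]
```

Contact came exactly at the expected height for the pocket floor. Releasing, then rising.

>>> play_rows(deltas=[[[0.3,0,0,0,0,0,0],[0,0,0,0,0,0,0],[0,0,0,0,0,0,0],[0,0,0,0,0,0,0],[0,0,0,-0.02,0,0,0]]])

```text
clock: 17.62
tool_pos: [0.5015, 0.0004, 0.0443]
eef_rot: [0.998, -0.069, -0.0, 0.001]
contact_force: [0.3, -0.1, 0.6]
opening: 0.502
```

>>> play_rows(deltas=[[[0,0,0,-0.1,0,0,0],[0,0,0,-0.25,0,0,0],[0,0,0,-0.4,0,0,0],[-1,0,0,-0.55,0,0,0],[-1,0,0,-0.55,0,0,0]]])

```text
clock: 18.25
tool_pos: [0.5034, 0.0005, 0.2126]
eef_rot: [0.998, -0.069, 0.003, 0.0]
contact_force: [-0.1, 0.0, -0.1]
opening: 0.704
```

```bash
python3 - <<'E'
from h import *
s=vision.snapshot("side")[:,:,::-1]
stat();
cv2.imwrite("pics/f2.png",cv2.resize(s[180:280,170:330],(800,500),interpolation=cv2.INTER_CUBIC))
E
```

```text
t 18.3 p [0.5022 0.0007 0.2108] yaw -7.9 tilt [ 0.16 -0.05] F [-0.1  0.4  0.2] op 65.9 q [-0.17  0.61  0.12  1.99 -0.13  0.55 -0.1 ]
```

View pics/f2.png

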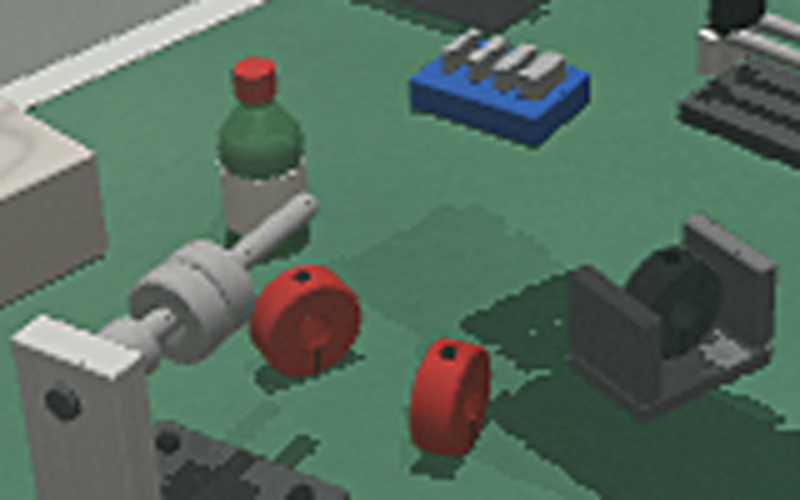

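The collar stands low in the pocket at crop (680,300). Both spacers are on the bar at crop (195,300). I'll measure the spacers again from above.

```bash
python3 - <<'E'
from h import *
s=vision.snapshot("top")[:,:,::-1]
cv2.imwrite("pics/top1.png",s)
cv2.imwrite("pics/f3.png",cv2.resize(s[175:235,175:275],(800,480),interpolation=cv2.INTER_CUBIC))
E
```

```text
(no output)
```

View pics/f3.png

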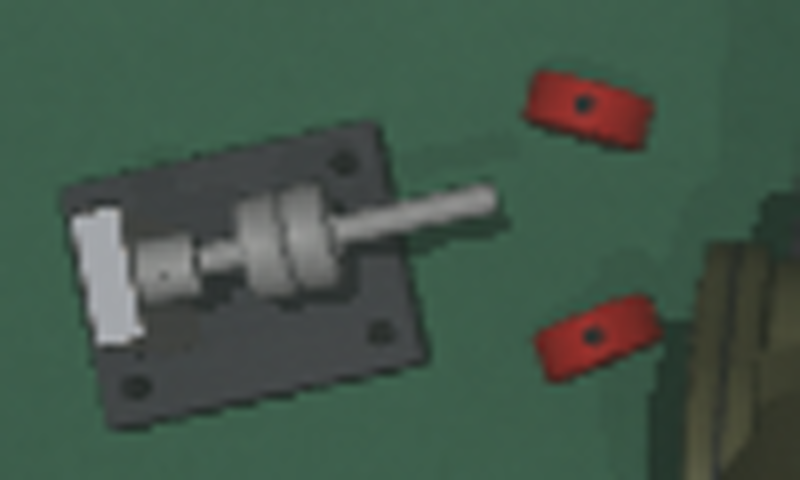

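```bash
python3 - <<'E'
from h import *
stat();p=st2w(.0505,.0005,.2);print(p);go(p,12.9)
E
```

```text
t 18.35 p [0.5013 0.0007 0.2095] yaw -7.9 tilt [-0.01 -0.06] F [-0.5  0.1 -0.9] op 69.8 q [-0.17  0.61  0.12  1.99 -0.13  0.55 -0.1 ]
[0.57206151 0.20238618 0.2       ]
row [0.1412, -0.6985, 0.031, 0.0003, 0.0001, -0.1155]
```

>>> play_rows(deltas=[[[-1,0.03,-0.15,0.0,0,0,-0.04],[-1,0.06,-0.3,0.0,0,0,-0.08],[-1,0.09,-0.45,0.0,0,0,-0.1155],[-1,0.12,-0.6,0.0,0,0,-0.1155],[-1,0.141,-0.698,0.0,0,0,-0.1155]]])

```text
clock: 18.98
tool_pos: [0.5712, 0.2048, 0.2071]
eef_rot: [0.994, 0.113, -0.002, 0.0]
contact_force: [1.4, -0.4, 0.4]
opening: 1.003
```

>>> play_rows(deltas=[[[-1,0,-0.01,0,0,0,0],[-1,0,-0.01,0,0,0,0]]])

```text
clock: 19.23
tool_pos: [0.5692, 0.2064, 0.2056]
eef_rot: [0.994, 0.113, -0.004, 0.001]
contact_force: [0.9, 0.5, -0.6]
opening: 0.998
```

```bash
python3 - <<'E'
from h import *
stat();p=st2w(.0505,.0005,.14);print(p);go(p,12.9)
E
```

```text
t 19.23 p [0.5692 0.2064 0.2056] yaw 13.01 tilt [-0.4  -0.18] F [ 0.9  0.5 -0.6] op 87.8 q [-0.46  0.73  0.06  1.68 -0.06  0.74 -0.14]
[0.57206151 0.20238618 0.14      ]
row [0.008, 0.015, 0.2187, 0.0005, 0.0024, 0.0006]
```

>>> play_rows(deltas=[[[-1,0.008,0.015,0.0,0,0.0024,0],[-1,0.008,0.015,0.05,0,0.0024,0],[-1,0.008,0.015,0.1,0,0.0024,0],[-1,0.008,0.015,0.15,0,0.0024,0],[-1,0.008,0.015,0.15,0,0.0024,0]]])

```text
clock: 19.85
tool_pos: [0.571, 0.2021, 0.1588]
eef_rot: [0.994, 0.113, -0.002, 0.001]
contact_force: [0.1, -0.2, 0.4]
opening: 0.999
```

```bash
python3 - <<'E'
from h import *
stat();p=st2w(.0505,.0005,.118);print(p);go(p,12.9)
E
```

```text
t 19.85 p [0.571  0.2021 0.1588] yaw 13.03 tilt [-0.17 -0.15] F [ 0.1 -0.2  0.4] op 87.9 q [-0.44  0.79  0.05  1.72 -0.06  0.64 -0.14]
[0.57206151 0.20238618 0.118     ]
row [0.004, -0.0004, 0.1359, 0.0006, 0.0011, 0.0007]
```

>>> play_rows(deltas=[[[-1,0.003,0,0.05,0,0.001,0.0007],[-1,0.003,0,0.1,0,0.001,0.0007],[-1,0.003,0,0.134,0,0.001,0.0007],[-1,0.003,0,0.134,0,0.001,0.0007],[-1,0.003,0,0.134,0,0.001,0.0007]]])

```text
clock: 20.48
tool_pos: [0.5721, 0.2023, 0.1188]
eef_rot: [0.994, 0.112, 0.0, 0.001]
contact_force: [0.0, -0.5, 0.1]
opening: 0.998
```

```bash
python3 - <<'E'
from h import *
s=vision.snapshot("side")[:,:,::-1]
stat();p=st2w(.0505,.0003,.118);go(p,12.9);print(st(get_state()['tool_pos']))
cv2.imwrite("pics/g1.png",cv2.resize(s[180:280,165:265],(600,600),interpolation=cv2.INTER_CUBIC))
E
```

```text
t 20.52 p [0.5722 0.2024 0.119 ] yaw 12.9 tilt [ 0.07 -0.09] F [-0.1 -0.8  0.1] op 87.7 q [-0.44  0.85  0.04  1.74 -0.06  0.55 -0.14]
row [-0.0011, -0.0002, 0.0035, 0.0006, -0.0002, -0.0]
[0.05056899 0.00064058]
```

View pics/g1.png

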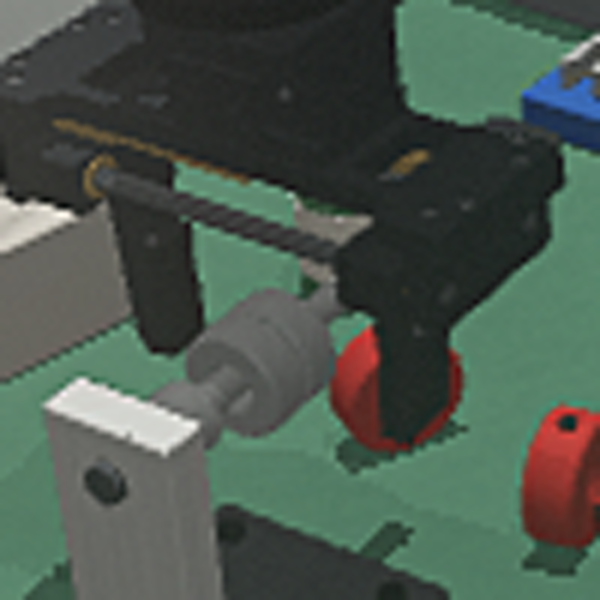

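The open fingers, at crop (165,290) and (415,380), stand either side of the outer spacer. Closing.

>>> play_rows(deltas=[[[0.4,-0.001,0,0.003,0,0,0],[0.4,-0.001,0,0.003,0,0,0],[0.4,-0.001,0,0.003,0,0,0],[0.4,-0.001,0,0.003,0,0,0],[0.4,-0.001,0,0.003,0,0,0]]], force=20)

```text
clock: 21.15
tool_pos: [0.5718, 0.2022, 0.1181]
eef_rot: [0.994, 0.112, 0.0, 0.001]
contact_force: [-1.1, -0.4, -1.1]
opening: 0.46
```

```bash
python3 - <<'E'
from h import *
stat();print(st(get_state()['tool_pos']))
E
```

```text
t 21.15 p [0.5718 0.2022 0.1181] yaw 12.9 tilt [ 0.05 -0.1 ] F [-1.1 -0.4 -1.1] op 40.5 q [-0.44  0.85  0.04  1.74 -0.06  0.55 -0.14]
[0.05060073 0.00020473]
```

>>> play_rows(deltas=[[[0.4,0,0,-0.003,0,0,0],[0.4,0,0,-0.0067,0,0,0],[0.4,0,0,-0.0067,0,0,0],[0.4,0,0,-0.0067,0,0,0]]])

```text
clock: 21.65
tool_pos: [0.5718, 0.2022, 0.1201]
eef_rot: [0.994, 0.112, 0.0, 0.001]
contact_force: [0.0, -0.5, -1.8]
opening: 0.435
```

```bash
python3 - <<'E'
from h import *
stat();print(st(get_state()['tool_pos']))
E
```

```text
t 21.65 p [0.5718 0.2022 0.1201] yaw 12.9 tilt [ 0.04 -0.1 ] F [ 0.  -0.5 -1.8] op 38.3 q [-0.44  0.85  0.04  1.74 -0.06  0.56 -0.14]
[0.05061717 0.00016386]
```

>>> play_rows(deltas=[[[0.4,0,0.02,0,0,0,0],[0.4,0,0.04,0,0,0,0],[0.4,0,0.06,0,0,0,0],[0.4,0,0.08,0,0,0,0],[0.4,0,0.08,0,0,0,0]]])

```text
clock: 22.28
tool_pos: [0.5774, 0.1778, 0.1202]
eef_rot: [0.994, 0.112, 0.0, 0.001]
contact_force: [-0.3, -0.6, -2.3]
opening: 0.442
```

```bash
python3 - <<'E'
from h import *
s=vision.snapshot("side")[:,:,::-1]
stat();print(st(get_state()['tool_pos']))
cv2.imwrite("pics/g2.png",cv2.resize(s[180:280,165:265],(600,600),interpolation=cv2.INTER_CUBIC))
E
```

```text
t 22.32 p [0.5772 0.1785 0.1201] yaw 12.86 tilt [ 0.05 -0.1 ] F [ 0.3 -0.3 -1.8] op 38.7 q [-0.4   0.85  0.04  1.75 -0.05  0.55 -0.1 ]
[0.07495511 0.00020749]
```

View pics/g2.png

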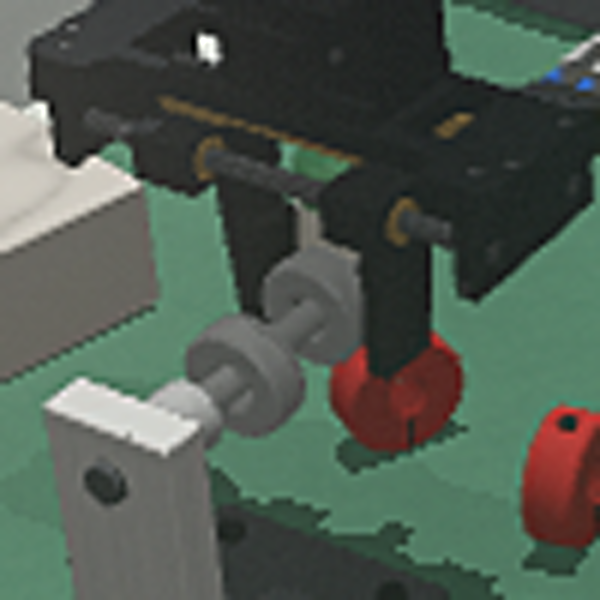

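Only the outer spacer moved: it is at crop (310,300), and the inner one stays at crop (245,370). I'll continue off the end.

>>> play_rows(deltas=[[[0.4,0,0.05,0,0,0,0],[0.4,0,0.1,0,0,0,0],[0.4,0,0.15,0,0,0,0],[0.4,0,0.2,0,0,0,0],[0.4,0,0.26,0,0,0,0]]])

```text
clock: 22.95
tool_pos: [0.5948, 0.1014, 0.1203]
eef_rot: [0.994, 0.112, 0.0, 0.001]
contact_force: [0.3, -0.6, -1.5]
opening: 0.437
```

>>> play_rows(deltas=[[[0.4,0,0.04,-0.01,0,0,0],[0.4,0,0.08,-0.06,0,0,0]]])

```text
clock: 23.2
tool_pos: [0.5997, 0.0769, 0.1382]
eef_rot: [0.994, 0.112, -0.001, 0.001]
contact_force: [0.4, -0.0, -2.2]
opening: 0.438
```

```bash
cat >> h.py <<'E'
def rest(x,y,z,o=(.570,-.2095)):
    a=np.radians(2.2);return np.array([o[0]+np.cos(a)*x-np.sin(a)*y,o[1]+np.sin(a)*x+np.cos(a)*y,z])
E
python3 - <<'E'
from h import *
s=vision.snapshot("side")[:,:,::-1]
stat();print(st(get_state()['tool_pos']),rest(-.032,0,.15));go(rest(-.032,0,.15),-87.8)
cv2.imwrite("pics/g3.png",cv2.resize(s[170:280,165:275],(600,600),interpolation=cv2.INTER_CUBIC))
E
```

```text
t 23.25 p [0.6018 0.0748 0.1409] yaw 12.71 tilt [ 0.23 -0.18] F [ 0.9 -0.8 -0.3] op 38.8 q [-0.21  0.82  0.02  1.73 -0.01  0.59  0.03]
[0.181489   0.00100793] [ 0.53802359 -0.21072841  0.15      ]
row [-0.4167, 0.8818, -0.0283, 0.0, -0.0018, 0.5584]
```

View pics/g3.png

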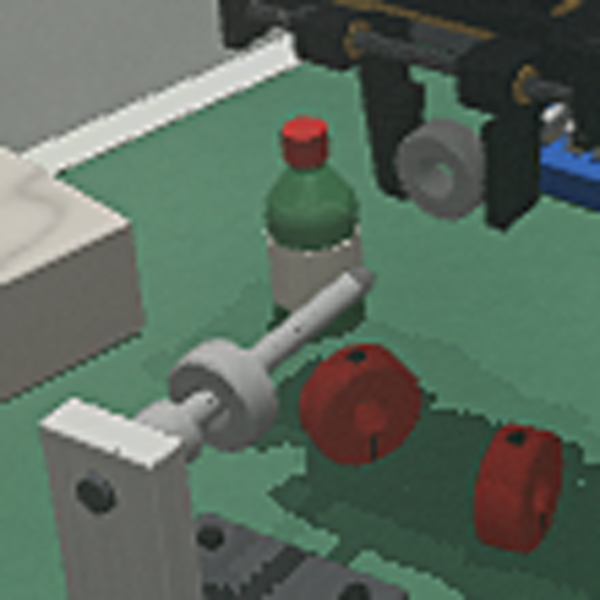

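The outer spacer is clear of the bar (crop 440,168), and the inner one remains on it.

>>> play_rows(deltas=[[[0.4,-0.03,0.1,-0.03,0,0,0.05],[0.4,-0.06,0.2,-0.03,0,0,0.1],[0.4,-0.09,0.3,-0.03,0,0,0.15],[0.4,-0.12,0.4,-0.03,0,0,0.2],[0.4,-0.15,0.48,-0.03,0,0,0.25]]])

```text
clock: 23.88
tool_pos: [0.59, -0.0765, 0.1513]
eef_rot: [0.96, -0.281, 0.003, 0.001]
contact_force: [0.2, 0.8, -2.2]
opening: 0.437
```

```bash
python3 - <<'E'
from h import *
stat();go(rest(-.032,0,.15),-87.8)
E
```

```text
t 23.88 p [ 0.59   -0.0765  0.1513] yaw -32.59 tilt [ 0.32 -0.16] F [ 0.2  0.8 -2.2] op 38.5 q [-0.06  0.8   0.19  1.77 -0.24  0.59 -0.29]
row [0.095, 0.4702, 0.0045, -0.0012, -0.0017, 0.3067]
```

>>> play_rows(deltas=[[[0.4,0.02,0.1,0,0,0,0.055],[0.4,0.04,0.2,0,0,0,0.11],[0.4,0.06,0.3,0,0,0,0.165],[0.4,0.08,0.4,0,0,-0.001,0.22],[0.4,0.095,0.46,0,0,-0.001,0.275]]])

```text
clock: 24.5
tool_pos: [0.5395, -0.2096, 0.1523]
eef_rot: [0.752, -0.659, 0.002, -0.002]
contact_force: [0.7, -0.2, -1.1]
opening: 0.44
```

```bash
python3 - <<'E'
from h import *
stat();go(rest(-.032,0,.13),-87.8)
E
```

```text
t 24.5 p [ 0.5395 -0.2096  0.1523] yaw -82.47 tilt [ 0.32 -0.03] F [ 0.7 -0.2 -1.1] op 38.7 q [ 0.07  0.81  0.38  1.82 -0.5   0.6  -0.67]
row [0.0028, 0.0058, 0.0743, -0.0017, -0.0003, 0.0296]
```

>>> play_rows(deltas=[[[0.4,0.003,0.006,0.02,-0.0015,0,0.0296],[0.4,0.003,0.006,0.04,-0.0015,0,0.0296],[0.4,0.003,0.006,0.074,-0.0015,0,0.0296],[0.4,0.003,0.006,0.1,-0.0015,0,0.0296],[0.4,0.003,0.006,0.1,-0.0015,0,0.0296]]])

```text
clock: 25.12
tool_pos: [0.5377, -0.2102, 0.1215]
eef_rot: [0.721, -0.693, -0.0, 0.0]
contact_force: [0.5, 0.3, -0.9]
opening: 0.438
```

```bash
python3 - <<'E'
from h import *
s=vision.snapshot("side")[:,:,::-1]
stat();go(rest(-.032,0,.085),-87.8)
cv2.imwrite("pics/g4.png",cv2.resize(s[140:240,290:390],(600,600),interpolation=cv2.INTER_CUBIC))
E
```

```text
t 25.18 p [ 0.5379 -0.2105  0.1219] yaw -87.77 tilt [ 0.02 -0.02] F [-0.  -0.2 -1.5] op 38.9 q [ 0.08  0.86  0.38  1.84 -0.56  0.55 -0.71]
row [0.0006, -0.0003, 0.123, -0.0001, -0.0001, 0.0002]
```

View pics/g4.png

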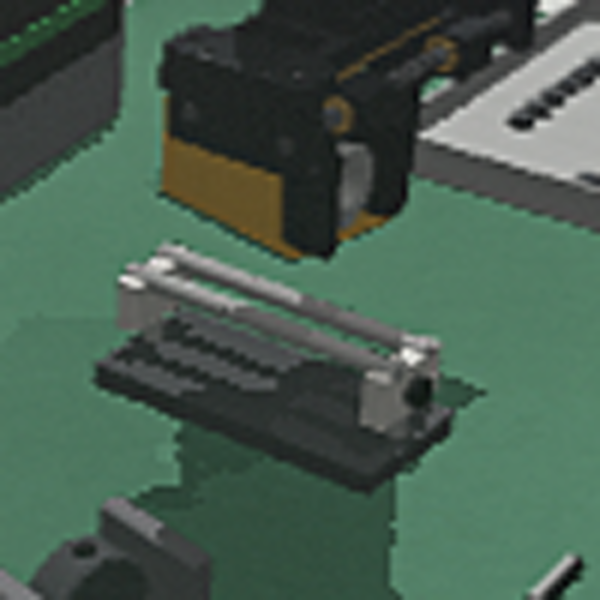

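The spacer is held at crop (352,180), above the near half of the rods. I'll lower it, slowly near contact.

>>> play_rows(deltas=[[[0.4,0,0,0.04,0,0,0],[0.4,0,0,0.08,0,0,0],[0.4,0,0,0.11,0,0,0],[0.4,0,0,0.13,0,0,0],[0.4,0,0,0.145,0,0,0]]])

```text
clock: 25.8
tool_pos: [0.5379, -0.2106, 0.078]
eef_rot: [0.721, -0.693, 0.0, 0.0]
contact_force: [-0.9, 0.3, -1.2]
opening: 0.444
```

```bash
python3 - <<'E'
from h import *
stat()
E
```

```text
t 25.8 p [ 0.5379 -0.2106  0.078 ] yaw -87.77 tilt [ 0.   -0.03] F [-0.9  0.3 -1.2] op 39.1 q [ 0.11  0.92  0.32  1.85 -0.59  0.46 -0.68]
```

>>> play_rows(deltas=[[[0.4,0,0,0.004,0,0,0],[0.4,0,0,0.008,0,0,0],[0.4,0,0,0.011,0,0,0]]])

```text
clock: 26.18
tool_pos: [0.538, -0.2106, 0.0748]
eef_rot: [0.721, -0.693, 0.0, 0.0]
contact_force: [-0.3, -0.3, -1.4]
opening: 0.44
```

```bash
python3 - <<'E'
from h import *
stat()
E
```

```text
t 26.18 p [ 0.538  -0.2106  0.0748] yaw -87.77 tilt [ 0.03 -0.03] F [-0.3 -0.3 -1.4] op 38.7 q [ 0.11  0.93  0.32  1.85 -0.6   0.46 -0.68]
```

>>> play_rows(deltas=[[[0.4,0,0,0.003,0,0,0],[0.4,0,0,0.006,0,0,0]]])

```text
clock: 26.42
tool_pos: [0.5381, -0.2107, 0.0731]
eef_rot: [0.721, -0.693, 0.001, -0.0]
contact_force: [-0.5, 0.0, -1.5]
opening: 0.442
```

```bash
python3 - <<'E'
from h import *
stat()
E
```

```text
t 26.43 p [ 0.5381 -0.2107  0.0731] yaw -87.77 tilt [ 0.04 -0.04] F [-0.5  0.  -1.5] op 38.9 q [ 0.12  0.93  0.31  1.85 -0.6   0.45 -0.68]
```

>>> play_rows(deltas=[[[0.4,0,0,0.003,0,0,0],[0.4,0,0,0.005,0,0,0]]])

```text
clock: 26.68
tool_pos: [0.5382, -0.2108, 0.072]
eef_rot: [0.721, -0.693, 0.001, -0.0]
contact_force: [-1.4, 0.8, 5.8]
opening: 0.439
```

```bash
python3 - <<'E'
from h import *
stat()
E
```

```text
t 26.68 p [ 0.5382 -0.2108  0.072 ] yaw -87.77 tilt [ 0.06 -0.04] F [-1.4  0.8  5.8] op 38.6 q [ 0.12  0.93  0.31  1.85 -0.6   0.45 -0.67]
```

It made contact at 0.072, as expected. Releasing gently and rising.

>>> play_rows(deltas=[[[0.0,0,0,0,0,0,0],[-0.3,0,0,0,0,0,0],[-0.6,0,0,0,0,0,0],[-0.6,0,0,0,0,0,0],[-0.6,0,0,0,0,0,0]]])

```text
clock: 27.3
tool_pos: [0.5382, -0.2108, 0.072]
eef_rot: [0.721, -0.693, 0.001, -0.0]
contact_force: [-0.2, -0.3, 0.2]
opening: 0.799
```

>>> play_rows(deltas=[[[-0.6,0,0,-0.05,0,0,0],[-0.6,0,0,-0.15,0,0,0],[-0.6,0,0,-0.3,0,0,0],[-1,0,0,-0.42,0,0,0],[-1,0,0,-0.42,0,0,0]]])

```text
clock: 27.92
tool_pos: [0.5396, -0.2118, 0.2016]
eef_rot: [0.721, -0.693, 0.004, -0.001]
contact_force: [-0.9, -0.0, -1.5]
opening: 0.993
```

```bash
python3 - <<'E'
from h import *
s=vision.snapshot("side")[:,:,::-1]
stat();p=st2w(.033,.0003,.2);print(p);go(p,12.9)
cv2.imwrite("pics/g5.png",cv2.resize(s[140:240,290:390],(600,600),interpolation=cv2.INTER_CUBIC))
E
```

```text
t 27.98 p [ 0.5387 -0.211   0.1998] yaw -87.77 tilt [ 0.24 -0.1 ] F [ 0.6  0.2 -0.1] op 88.2 q [ 0.03  0.75  0.47  1.79 -0.49  0.71 -0.76]
[0.56795968 0.21939986 0.2       ]
row [-1.4297, -0.1534, -0.0029, -0.0004, -0.0016, -0.5593]
```

View pics/g5.png

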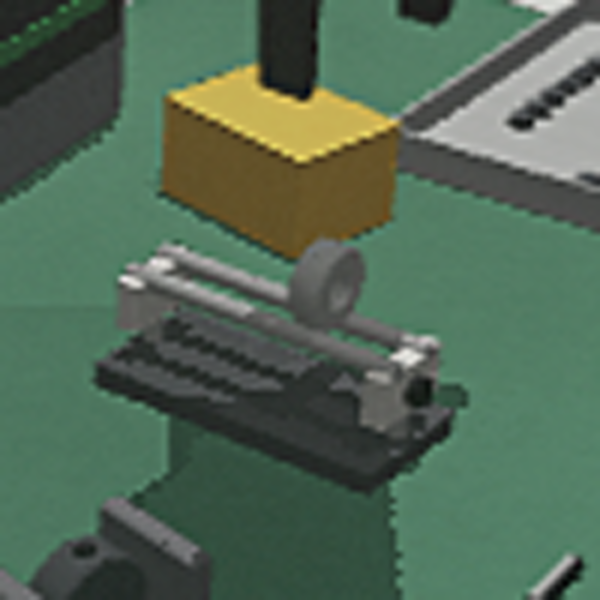

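Spacer b stands on the rods at crop (325,285). Now I'll go for the inner spacer.

>>> play_rows(deltas=[[[-1,-0.19,-0.02,0,0,0,-0.055],[-1,-0.38,-0.04,0,0,0,-0.11],[-1,-0.57,-0.07,0,0,0,-0.165],[-1,-0.76,-0.1,0,0,0,-0.22],[-1,-0.95,-0.12,0,0,0,-0.275]]])

```text
clock: 28.6
tool_pos: [0.5629, 0.0771, 0.1984]
eef_rot: [0.946, -0.325, 0.001, 0.001]
contact_force: [0.7, -0.6, -0.8]
opening: 1.006
```

```bash
python3 - <<'E'
from h import *
stat();p=st2w(.031,.0003,.2);print(p);go(p,12.9)
E
```

```text
t 28.6 p [0.5629 0.0771 0.1984] yaw -37.94 tilt [ 0.13 -0.11] F [ 0.7 -0.6 -0.8] op 88.5 q [-0.38  0.71  0.28  1.82 -0.3   0.65 -0.59]
[0.56751318 0.22134938 0.2       ]
row [-0.2834, -0.3885, -0.0062, 0.0004, -0.0009, -0.2825]
```

>>> play_rows(deltas=[[[-1,-0.1,-0.13,0,0,0,-0.055],[-1,-0.19,-0.25,0,0,0,-0.11],[-1,-0.283,-0.388,0,0,0,-0.165],[-1,-0.283,-0.388,0,0,0,-0.22],[-1,-0.283,-0.388,0,0,0,-0.2825]]])

```text
clock: 29.22
tool_pos: [0.5663, 0.2219, 0.1968]
eef_rot: [0.994, 0.112, -0.0, 0.001]
contact_force: [-0.6, -0.3, 0.9]
opening: 1.002
```

>>> play_rows(deltas=[[[-1,0,0,0,0,0,-0.01],[-1,0,0,0,0,0,-0.01]]])

```text
clock: 29.48
tool_pos: [0.5657, 0.2217, 0.196]
eef_rot: [0.992, 0.126, -0.001, 0.001]
contact_force: [-1.0, 1.2, 0.4]
opening: 1.002
```

```bash
python3 - <<'E'
from h import *
s=vision.snapshot("side")[:,:,::-1]
stat();p=st2w(.031,.0003,.16);print(p);go(p,12.9)
cv2.imwrite("pics/g6.png",cv2.resize(s[180:280,165:265],(600,600),interpolation=cv2.INTER_CUBIC))
E
```

```text
t 29.52 p [0.5659 0.2217 0.1962] yaw 14.51 tilt [-0.09 -0.17] F [ 0.7 -0.   0.4] op 88.2 q [-0.48  0.74  0.06  1.69 -0.05  0.72 -0.15]
[0.56751318 0.22134938 0.16      ]
row [0.0051, 0.0022, 0.1208, 0.0008, 0.0007, 0.009]
```

View pics/g6.png

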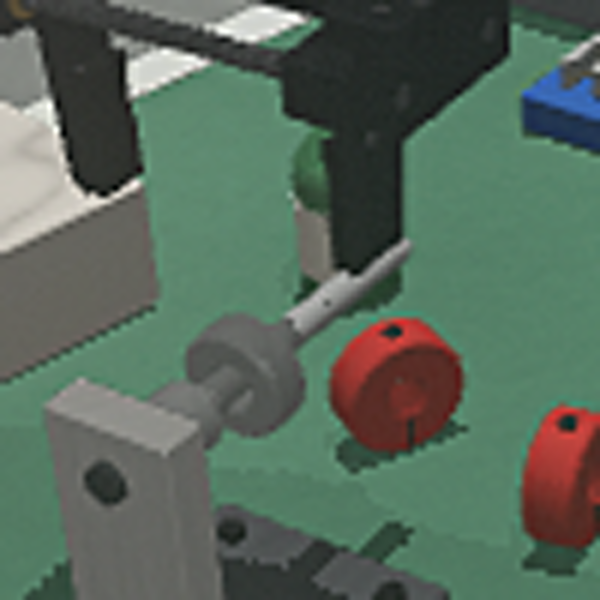

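The inner spacer is unmoved at crop (245,372). Descending.

>>> play_rows(deltas=[[[-1,0.005,0.002,0.04,0,0,0.009],[-1,0.005,0.002,0.08,0,0,0.009],[-1,0.005,0.002,0.14,0,0,0.009],[-1,0.005,0.002,0.2,0,0,0.009],[-1,0.005,0.002,0.2,0,0,0.009]]])

```text
clock: 30.15
tool_pos: [0.5661, 0.2209, 0.1341]
eef_rot: [0.994, 0.112, -0.003, 0.002]
contact_force: [0.3, 0.8, -0.1]
opening: 1.004
```

```bash
python3 - <<'E'
from h import *
stat();p=st2w(.031,.0003,.118);go(p,12.9)
E
```

```text
t 30.15 p [0.5661 0.2209 0.1341] yaw 12.9 tilt [-0.31 -0.26] F [ 0.3  0.8 -0.1] op 88.3 q [-0.48  0.83  0.05  1.72 -0.07  0.6  -0.16]
row [0.0052, -0.0007, 0.0536, 0.001, 0.002, -0.0]
```

>>> play_rows(deltas=[[[-1,0.003,-0.0007,0.03,0.001,0.002,0],[-1,0.003,-0.0007,0.0536,0.001,0.002,0],[-1,0.003,-0.0007,0.0536,0.001,0.002,0],[-1,0.003,-0.0007,0.0536,0.001,0.002,0]]])

```text
clock: 30.65
tool_pos: [0.5671, 0.2213, 0.1183]
eef_rot: [0.994, 0.112, 0.0, -0.0]
contact_force: [-0.1, 0.6, 1.1]
opening: 0.995
```

```bash
python3 - <<'E'
from h import *
stat();p=st2w(.031,.0003,.118);go(p,12.9)
E
```

```text
t 30.65 p [0.5671 0.2213 0.1183] yaw 12.9 tilt [0.04 0.01] F [-0.1  0.6  1.1] op 87.6 q [-0.47  0.85  0.05  1.73 -0.07  0.56 -0.16]
row [0.0014, 0.0001, 0.0009, 0.0, -0.0002, -0.0]
```

>>> play_rows(deltas=[[[0.4,0.0014,0,0.001,0,0,0],[0.4,0.0014,0,0.001,0,0,0],[0.4,0.0014,0,0.001,0,0,0],[0.4,0.0014,0,0.001,0,0,0],[0.4,0.0014,0,0.001,0,0,0]]], force=20)

```text
clock: 31.28
tool_pos: [0.5674, 0.2213, 0.1179]
eef_rot: [0.994, 0.112, 0.0, 0.0]
contact_force: [-0.9, 0.1, -0.3]
opening: 0.457
```

>>> play_rows(deltas=[[[0.4,0,0,0,0,0,0],[0.4,0,0,-0.003,0,0,0],[0.4,0,0,-0.0067,0,0,0],[0.4,0,0,-0.0067,0,0,0],[0.4,0,0,-0.0067,0,0,0]]])

```text
clock: 31.9
tool_pos: [0.5674, 0.2213, 0.1199]
eef_rot: [0.994, 0.112, 0.0, 0.0]
contact_force: [0.4, 0.7, -1.4]
opening: 0.441
```

```bash
python3 - <<'E'
from h import *
stat();print(st(get_state()['tool_pos']))
E
```

```text
t 31.9 p [0.5674 0.2213 0.1199] yaw 12.9 tilt [ 0.02 -0.  ] F [ 0.4  0.7 -1.4] op 38.8 q [-0.47  0.85  0.05  1.73 -0.07  0.56 -0.16]
[0.03100895 0.00015501]
```

Sliding off, about 110 mm in total.

>>> play_rows(deltas=[[[0.4,0,0.04,0,0,0,0],[0.4,0,0.08,0,0,0,0],[0.4,0,0.12,0,0,0,0],[0.4,0,0.16,0,0,0,0],[0.4,0,0.2,0,0,0,0]]])

```text
clock: 32.52
tool_pos: [0.581, 0.1617, 0.1199]
eef_rot: [0.994, 0.112, 0.0, 0.0]
contact_force: [0.3, 0.7, -1.7]
opening: 0.435
```

```bash
python3 - <<'E'
from h import *
stat();print(st(get_state()['tool_pos']))
E
```

```text
t 32.52 p [0.581  0.1617 0.1199] yaw 12.87 tilt [ 0.02 -0.01] F [ 0.3  0.7 -1.7] op 38.3 q [-0.37  0.85  0.03  1.75 -0.05  0.55 -0.08]
[0.09211032 0.00011046]
```

>>> play_rows(deltas=[[[0.4,0,0.05,0,0,0,0],[0.4,0,0.1,0,0,0,0],[0.4,0,0.15,0,0,0,0],[0.4,0,0.2,0,0,0,0],[0.4,0,0.22,-0.03,0,0,0]]])

```text
clock: 33.15
tool_pos: [0.5955, 0.0956, 0.1287]
eef_rot: [0.994, 0.111, -0.001, 0.0]
contact_force: [-0.6, -0.4, -0.9]
opening: 0.443
```

>>> play_rows(deltas=[[[0.4,0,0.04,-0.05,0,0,0],[0.4,0,0.08,-0.1,0,0,0]]])

```text
clock: 33.4
tool_pos: [0.6012, 0.0715, 0.1602]
eef_rot: [0.994, 0.111, -0.0, 0.001]
contact_force: [0.7, -0.7, -1.5]
opening: 0.443
```

```bash
python3 - <<'E'
from h import *
s=vision.snapshot("side")[:,:,::-1]
stat();print(rest(.028,0,.16));go(rest(.028,0,.16),-87.8)
cv2.imwrite("pics/g7.png",cv2.resize(s[170:280,165:275],(600,600),interpolation=cv2.INTER_CUBIC))
E
```

```text
t 33.45 p [0.603  0.069  0.1623] yaw 12.63 tilt [ 0.23 -0.15] F [ 0.6 -1.6 -1.1] op 38.8 q [-0.2   0.78  0.02  1.72 -0.01  0.64  0.04]
[ 0.59797936 -0.20842514  0.16      ]
row [-0.2184, 0.8987, 0.01, -0.0001, -0.0017, 0.5579]
```

View pics/g7.png

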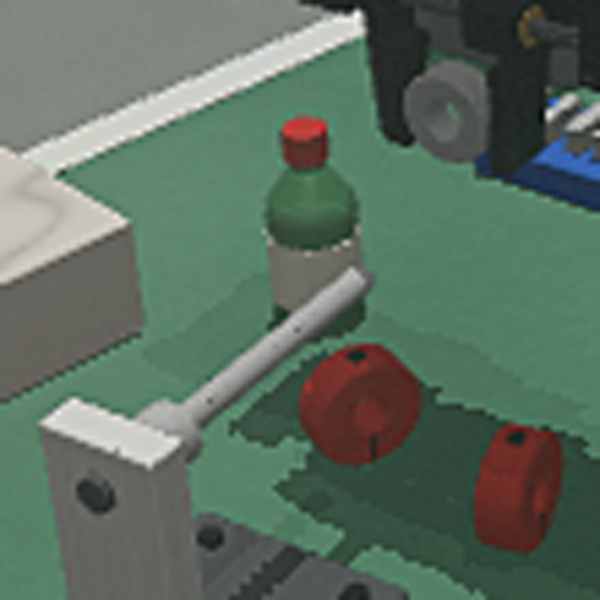

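The bar is now empty, and the second spacer is in the gripper at crop (448,110).

>>> play_rows(deltas=[[[0.4,-0.02,0.1,0,0,0,0.05],[0.4,-0.04,0.2,0,0,0,0.1],[0.4,-0.06,0.3,0,0,0,0.15],[0.4,-0.08,0.4,0,0,0,0.2],[0.4,-0.1,0.5,0,0,0,0.25]]])

```text
clock: 34.08
tool_pos: [0.6067, -0.0847, 0.1634]
eef_rot: [0.96, -0.281, 0.003, 0.0]
contact_force: [1.1, -0.7, -1.3]
opening: 0.446
```

```bash
python3 - <<'E'
from h import *
stat();go(rest(.028,0,.16),-87.8)
E
```

```text
t 34.08 p [ 0.6067 -0.0847  0.1634] yaw -32.65 tilt [ 0.28 -0.12] F [ 1.1 -0.7 -1.3] op 39.2 q [-0.05  0.8   0.2   1.71 -0.24  0.65 -0.29]
row [0.1979, 0.3629, 0.012, -0.0011, -0.0014, 0.3064]
```

>>> play_rows(deltas=[[[0.4,0.05,0.09,0,0,0,0.055],[0.4,0.1,0.18,0,0,0,0.11],[0.4,0.15,0.27,0,0,0,0.165],[0.4,0.19,0.34,0,0,0,0.22],[0.4,0.198,0.363,0,0,-0.001,0.275]]])

```text
clock: 34.7
tool_pos: [0.5978, -0.2108, 0.1644]
eef_rot: [0.751, -0.66, 0.002, -0.001]
contact_force: [-0.6, 1.2, -1.3]
opening: 0.443
```

```bash
python3 - <<'E'
from h import *
stat();go(rest(.028,0,.13),-87.8)
E
```

```text
t 34.7 p [ 0.5978 -0.2108  0.1644] yaw -82.6 tilt [ 0.26 -0.03] F [-0.6  1.2 -1.3] op 39.0 q [ 0.04  0.86  0.42  1.64 -0.48  0.74 -0.75]
row [-0.0079, -0.0011, 0.1148, -0.0014, -0.0003, 0.0289]
```

>>> play_rows(deltas=[[[0.4,-0.006,0,0.03,-0.001,0,0.029],[0.4,-0.006,0,0.06,-0.001,0,0.029],[0.4,-0.006,0,0.1,-0.001,0,0.029],[0.4,-0.006,0,0.14,-0.001,0,0.029],[0.4,-0.006,0,0.14,-0.001,0,0.029]]])

```text
clock: 35.33
tool_pos: [0.597, -0.2085, 0.1211]
eef_rot: [0.721, -0.693, -0.0, 0.0]
contact_force: [0.2, 0.6, -1.6]
opening: 0.439
```

```bash
python3 - <<'E'
from h import *
s=vision.snapshot("side")[:,:,::-1]
stat();go(rest(.028,0,.08),-87.8)
cv2.imwrite("pics/g8.png",cv2.resize(s[140:240,290:390],(600,600),interpolation=cv2.INTER_CUBIC))
E
```

```text
t 35.38 p [ 0.5974 -0.2089  0.1218] yaw -87.81 tilt [ 0.02 -0.02] F [ 0.2 -0.1 -1.4] op 39.0 q [ 0.05  0.92  0.41  1.66 -0.54  0.67 -0.79]
row [-0.0015, -0.0018, 0.1394, -0.0001, -0.0001, -0.0]
```

View pics/g8.png

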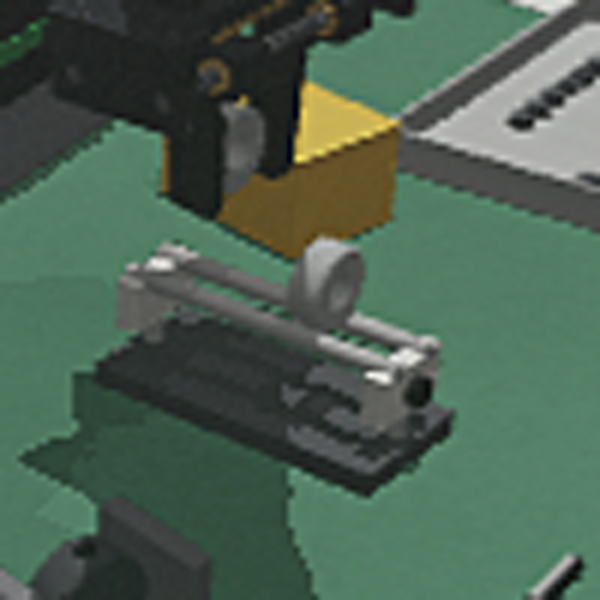

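The spacer is held at crop (245,145) over the far half of the rods, clear of the placed one at crop (328,285). Lowering.

>>> play_rows(deltas=[[[0.4,0,-0.001,0.04,0,0,0],[0.4,0,-0.001,0.08,0,0,0],[0.4,0,-0.001,0.11,0,0,0],[0.4,0,-0.001,0.13,0,0,0],[0.4,0,-0.001,0.145,0,0,0]]])

```text
clock: 36.0
tool_pos: [0.5977, -0.2089, 0.0779]
eef_rot: [0.721, -0.693, 0.0, 0.0]
contact_force: [0.3, -0.3, -1.0]
opening: 0.44
```

>>> play_rows(deltas=[[[0.4,0,0,0.004,0,0,0],[0.4,0,0,0.008,0,0,0],[0.4,0,0,0.01,0,0,0]]])

```text
clock: 36.38
tool_pos: [0.5978, -0.209, 0.0751]
eef_rot: [0.721, -0.693, 0.0, -0.0]
contact_force: [-0.0, 0.5, -1.6]
opening: 0.438
```

```bash
python3 - <<'E'
from h import *
stat()
E
```

```text
t 36.38 p [ 0.5978 -0.209   0.0751] yaw -87.81 tilt [ 0.03 -0.03] F [-0.   0.5 -1.6] op 38.6 q [ 0.07  0.98  0.37  1.68 -0.57  0.59 -0.77]
```

>>> play_rows(deltas=[[[0.4,0,0,0.003,0,0,0],[0.4,0,0,0.007,0,0,0]]])

```text
clock: 36.62
tool_pos: [0.598, -0.209, 0.0731]
eef_rot: [0.721, -0.693, 0.001, -0.0]
contact_force: [1.1, -0.2, -1.1]
opening: 0.44
```

```bash
python3 - <<'E'
from h import *
stat()
E
```

```text
t 36.62 p [ 0.598  -0.209   0.0731] yaw -87.81 tilt [ 0.05 -0.03] F [ 1.1 -0.2 -1.1] op 38.7 q [ 0.07  0.98  0.37  1.68 -0.57  0.59 -0.77]
```

>>> play_rows(deltas=[[[0.4,0,0,0.003,0,0,0],[0.4,0,0,0.004,0,0,0]]])

```text
clock: 36.88
tool_pos: [0.5979, -0.209, 0.0719]
eef_rot: [0.721, -0.693, 0.0, -0.0]
contact_force: [-0.4, 1.7, 0.1]
opening: 0.442
```

```bash
python3 - <<'E'
from h import *
stat()
E
```

```text
t 36.88 p [ 0.5979 -0.209   0.0719] yaw -87.81 tilt [ 0.05 -0.03] F [-0.4  1.7  0.1] op 38.9 q [ 0.07  0.99  0.37  1.68 -0.57  0.59 -0.76]
```

>>> play_rows(deltas=[[[0.4,0,0,0.002,0,0,0],[0.4,0,0,0.002,0,0,0]]])

```text
clock: 37.12
tool_pos: [0.598, -0.209, 0.0717]
eef_rot: [0.721, -0.693, 0.001, -0.0]
contact_force: [-0.9, 0.5, 4.9]
opening: 0.44
```

```bash
python3 - <<'E'
from h import *
stat()
E
```

```text
t 37.12 p [ 0.598  -0.209   0.0717] yaw -87.81 tilt [ 0.06 -0.03] F [-0.9  0.5  4.9] op 38.7 q [ 0.07  0.99  0.37  1.68 -0.57  0.59 -0.76]
```

>>> play_rows(deltas=[[[0.0,0,0,0,0,0,0],[-0.3,0,0,0,0,0,0],[-0.6,0,0,0,0,0,0],[-0.6,0,0,0,0,0,0],[-0.6,0,0,0,0,0,0]]])

```text
clock: 37.75
tool_pos: [0.598, -0.209, 0.0717]
eef_rot: [0.72, -0.693, 0.001, -0.0]
contact_force: [0.2, 0.4, -0.2]
opening: 0.8
```

>>> play_rows(deltas=[[[-0.6,0,0,-0.05,0,0,0],[-0.6,0,0,-0.15,0,0,0],[-0.6,0,0,-0.3,0,0,0],[-0.6,0,0,-0.45,0,0,0],[-0.6,0,0,-0.55,0,0,0]]])

```text
clock: 38.38
tool_pos: [0.5984, -0.2096, 0.2402]
eef_rot: [0.72, -0.694, 0.002, -0.001]
contact_force: [0.7, 0.1, 1.0]
opening: 0.802
```

```bash
python3 - <<'E'
from h import *
s=vision.snapshot("side")[:,:,::-1]
stat()
cv2.imwrite("pics/g9.png",cv2.resize(s[140:300,165:385],(800,582),interpolation=cv2.INTER_CUBIC))
E
```

```text
t 38.42 p [ 0.5999 -0.2106  0.2436] yaw -87.84 tilt [ 0.56 -0.23] F [ 0.3 -0.8  3. ] op 70.3 q [-0.01  0.77  0.52  1.58 -0.45  0.9  -0.86]
```

View pics/g9.png

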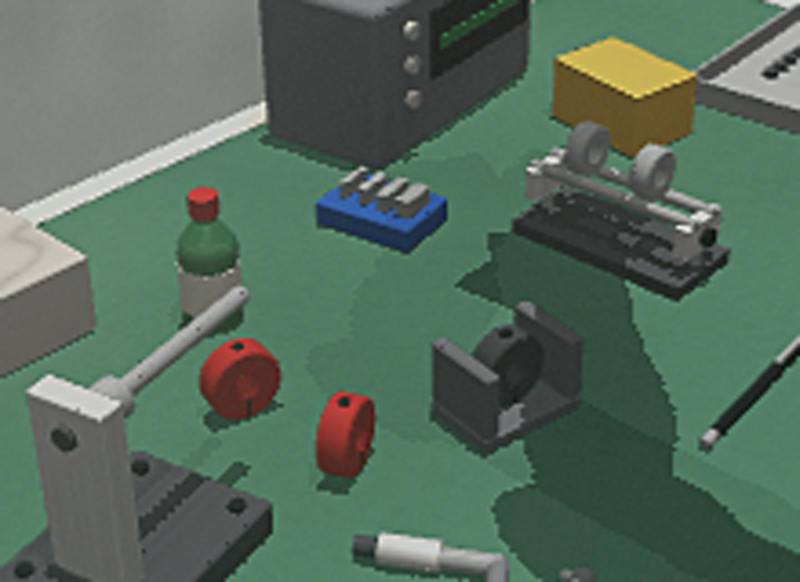

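The crop shows both spacers standing on the rods, at (588,145) and (655,170), and the collar in the pocket at (508,365). I'll move clear and take one check from above.

>>> play_rows(deltas=[[[-0.6,-0.15,0,0,0,0,0],[-0.6,-0.3,0,0,0,0,0],[-0.6,-0.45,0,0,0,0,0],[-0.6,-0.6,0,0,0,0,0],[-0.6,-0.6,0,0,0,0,0]]])

```text
clock: 39.05
tool_pos: [0.5932, -0.0253, 0.2429]
eef_rot: [0.723, -0.691, 0.004, -0.003]
contact_force: [-0.1, 0.6, 0.0]
opening: 0.799
```

>>> play_rows(deltas=[[[-0.6,0,0,0,0,0,0],[-0.6,0,0,0,0,0,0]]])

```text
clock: 39.3
tool_pos: [0.5932, -0.0265, 0.2433]
eef_rot: [0.722, -0.691, 0.004, -0.003]
contact_force: [-0.1, -0.1, -0.3]
opening: 0.802
```

```bash
python3 - <<'E'
from h import *
t=vision.snapshot("top")[:,:,::-1];s=vision.snapshot("side")[:,:,::-1]
stat()
a=cv2.resize(t[175:240,325:375],(385,500),interpolation=cv2.INTER_CUBIC);b=cv2.resize(s[165:225,300:370],(400,343),interpolation=cv2.INTER_CUBIC)
o=np.zeros((500,785,3),np.uint8);o[:,:385]=a;o[:343,385:]=b;cv2.imwrite("pics/g10.png",o)
t0=cv2.imread("pics/top0.png");d=cv2.absdiff(t0,t).max(2)>40
E
```

```text
t 39.4 p [ 0.5931 -0.0267  0.2431] yaw -87.52 tilt [ 0.55 -0.07] F [-0.8  0.3  0.9] op 70.2 q [-0.34  0.72  0.55  1.71 -0.48  0.83 -1.1 ]
```

View pics/g10.png

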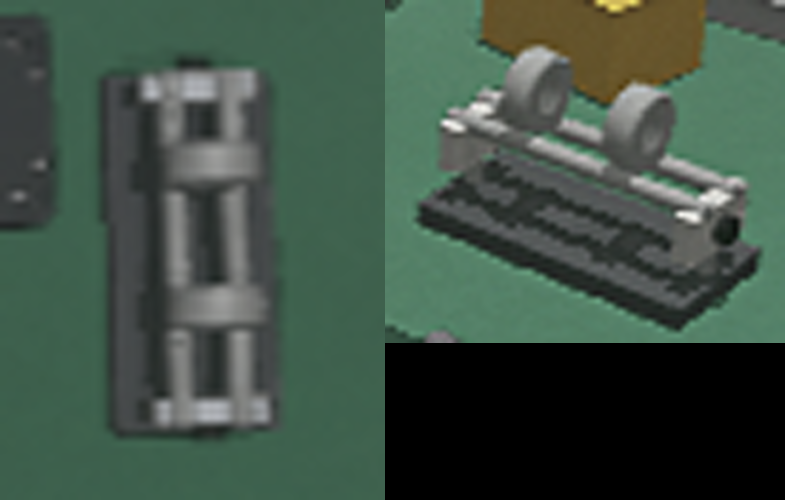

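From above, both spacers stand centred and square across the rods at crop (210,162) and (220,305). Handing in.

```bash
python3 - <<'E'
from h import *
print(r.finish_job())
E
```

```text
the job is handed in; nothing more can be done
None
```

I finished the whole sequence and handed it in at about 39 s of the 72 s allowed; the hand-in gives no verdict.

- **Collar:** I gripped it by its rim, slid it off the bar, stood it on the rods and let go. Contact put the rod tops at about 55 mm. I then took it again by its two flat faces and lowered it to the pocket floor, where contact came at the height expected for a collar centre of 35 mm.
- **Spacers:** I slid the outer one off first, then the inner one, and stood each on the rods. The downward contact forces I read when placing the rings were 4 to 6 N.
- **Last checks:** The final pictures show both spacers upright, centred and square across the rods. The collar is low in the pocket, and the gripper is clear of everything. By eye, the stand and the bystanders in view had not moved; I did not measure them again. No check failed or disagreed.

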